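Cure freshly coated boards under a key-switched UV lamp

TASK

The coated circuit boards need curing: lay every board flat in an empty nest of the UV curing stand, then swing the lamp head squarely over the nests and tip it level so that it faces straight down. Only then switch the lamp on: push the key from its park block fully into the controller's lock, turn it clockwise to the stop, let the lamp shine for five seconds, turn it back to off, and return the key fully home in its park block. Leave the boards in their nests and the lamp over them, and do not disturb the solder reel or the yellow note pad.

Things in the scene. Friction and masses are not known exactly. Their poses are not given: they have to be found in the camera images.
- board0: Green circuit board 76 x 46 x 4 mm (x, y, z), with an upright finned heat sink along its middle: 40 mm (x) by 14 mm (y), top 38 mm above the underside; terminal blocks 13 mm high at both short ends, 6 mm clear of it. Grip the heat sink across its 14 mm. 90 g. 2 or 3 boards are present, all alike; any board may lie in any nest, either way round. Origin: centre of the underside, z up.
- board1: Green circuit board 76 x 46 x 4 mm (x, y, z), with an upright finned heat sink along its middle: 40 mm (x) by 14 mm (y), top 38 mm above the underside; terminal blocks 13 mm high at both short ends, 6 mm clear of it. Grip the heat sink across its 14 mm. 90 g. 2 or 3 boards are present, all alike; any board may lie in any nest, either way round. Origin: centre of the underside, z up.
- board2: Green circuit board 76 x 46 x 4 mm (x, y, z), with an upright finned heat sink along its middle: 40 mm (x) by 14 mm (y), top 38 mm above the underside; terminal blocks 13 mm high at both short ends, 6 mm clear of it. Grip the heat sink across its 14 mm. 90 g. 2 or 3 boards are present, all alike; any board may lie in any nest, either way round. Origin: centre of the underside, z up.
- nest0 (a point): Nest of the curing stand: pocket 81 x 51 mm (x, y), 7 mm deep, one of three side by side along the stand's y, 60 mm apart, in a fixed black block. This point: centre of the pocket's floor, 23 mm above the bench; axes are the stand's, x along the pocket's long side, z up. A board lies flat in it, long side along x, its origin on this point.
- nest1 (a point): Nest of the curing stand: pocket 81 x 51 mm (x, y), 7 mm deep, one of three side by side along the stand's y, 60 mm apart, in a fixed black block. This point: centre of the pocket's floor, 23 mm above the bench; axes are the stand's, x along the pocket's long side, z up. A board lies flat in it, long side along x, its origin on this point.
- nest2 (a point): Nest of the curing stand: pocket 81 x 51 mm (x, y), 7 mm deep, one of three side by side along the stand's y, 60 mm apart, in a fixed black block. This point: centre of the pocket's floor, 23 mm above the bench; axes are the stand's, x along the pocket's long side, z up. A board lies flat in it, long side along x, its origin on this point.
- swivel (a joint): Swivel of the lamp arm about the stand's vertical post (axis 200 mm from nest1 towards the stand's -y), rad. 0 = arm along the stand's +y, lamp head squarely over the nests; grows anticlockwise seen from above, the head moving out towards the robot; range -0.4 to 1.4. Friction holds it; 2 N at the handle bar move it. Starts swung aside.
- tilt (a joint): Tilt of the lamp head about the arm's axis (horizontal, 165 mm above the bench, from the post outwards), rad. 0 = level, facing straight down; right-handed about the direction from post to head; range -0.9 to 0.9. Friction holds it; about 3.5 N at the handle bar move it. Starts tipped.
- lamp_bar (a point): Middle of the lamp head's handle: round black bar 13 mm thick, 90 mm free between two posts, parallel to the arm, 200 mm from the post's axis, 85 mm from the tilt axis (250 mm above the bench when level), 55 mm clear of the head's top. Pinch from above, closing across it, at any tilt. Head: 106 x 178 x 46 mm (across, along the arm, high). Axes: y along the bar, away from the post; z out of the head's top.
- key: Key, upright in its park block: round black grip (disc 34 mm across, 10 mm thick along y, centre 24 mm above the origin), shoulder 24 x 10 x 10 mm, below it a steel blade 12 x 5 mm (x, y), 26 mm long with a tapered tip. Grip the disc from above across its 10 mm. 40 g. Origin: on the axis at the underside of the shoulder, z up, x along the blade's width. Fully home the shoulder rests on lock or block.
- park_mouth (a point): Middle of the slot in the top of the key's park block (fixed, aluminium, 60 x 50 mm on a 66 x 54 mm foot): slot 16 x 9 mm (x, y), 27 mm deep, mouth 40 mm above the bench. With the key fully home its origin is on this point and its x along the slot's x, either way round.
- lock_mouth (a point): Middle of the key slot in the top of the brass lock cylinder, 60 mm above the bench, on the lamp controller (fixed grey box 100 x 120 x 56 mm); axis vertical. Slot 14 x 7 mm (x, y), 28 mm deep; its axes turn with the cylinder. With the key fully home its origin is on this point and its x along the slot's x, either way round.
- lock (a joint): Lock cylinder, rad: 0 = lamp off (stop), 1.2 = lamp on (stop); grows clockwise seen from above. Turned by the key, with about 0.2 rad of play between key and slot, against 0.06 N m of friction; stays where it is left.
- reel: Reel of solder wire with teal flanges, 77 x 57 x 32 mm, loose; a bystander, to be left alone. Origin at its underside.
- notes: Pad of yellow sticky notes, 75 x 75 x 13 mm, loose; a bystander, to be left alone. Origin: centre of its underside.
Mind the look-alikes: they are no part of the job. What is shaped like the board1 but orange is not meant.

How it is judged:
On the way, in this order (a step that is already met when the one before it is completed fails the run):
1. every board lies flat in a nest (((horizontal distance between board0 and nest0 below 0.006 m and z of board0 in the frame of nest0 between -0.003 and 0.003 m and angle between the x axis of board0 and the x axis of nest0, either way round below 0.1 rad) or (horizontal distance between board0 and nest1 below 0.006 m and z of board0 in the frame of nest1 between -0.003 and 0.003 m and angle between the x axis of board0 and the x axis of nest1, either way round below 0.1 rad) or (horizontal distance between board0 and nest2 below 0.006 m and z of board0 in the frame of nest2 between -0.003 and 0.003 m and angle between the x axis of board0 and the x axis of nest2, either way round below 0.1 rad)) and angle between each of board0, board1, board2's own z axis and vertical below 0.1 rad and ((horizontal distance between board1 and nest0 below 0.006 m and z of board1 in the frame of nest0 between -0.003 and 0.003 m and angle between the x axis of board1 and the x axis of nest0, either way round below 0.1 rad) or (horizontal distance between board1 and nest1 below 0.006 m and z of board1 in the frame of nest1 between -0.003 and 0.003 m and angle between the x axis of board1 and the x axis of nest1, either way round below 0.1 rad) or (horizontal distance between board1 and nest2 below 0.006 m and z of board1 in the frame of nest2 between -0.003 and 0.003 m and angle between the x axis of board1 and the x axis of nest2, either way round below 0.1 rad)) and ((horizontal distance between board2 and nest0 below 0.006 m and z of board2 in the frame of nest0 between -0.003 and 0.003 m and angle between the x axis of board2 and the x axis of nest0, either way round below 0.1 rad) or (horizontal distance between board2 and nest1 below 0.006 m and z of board2 in the frame of nest1 between -0.003 and 0.003 m and angle between the x axis of board2 and the x axis of nest1, either way round below 0.1 rad) or (horizontal distance between board2 and nest2 below 0.006 m and z of board2 in the frame of nest2 between -0.003 and 0.003 m and angle between the x axis of board2 and the x axis of nest2, either way round below 0.1 rad))), for 0.2 s.
2. the lamp head is squarely over the nests and level (both joints within 0.09 rad of 0) (value of joint swivel between -0.09 and 0.09 rad and value of joint tilt between -0.09 and 0.09 rad), for 0.2 s.
3. the key is fully home in the lock and turned to on (over 1.05 rad), and stays so for 4.5 s (horizontal distance between key and lock_mouth below 0.003 m and z of key in the frame of lock_mouth between -0.004 and 0.004 m and angle between key's own z axis and vertical below 0.12 rad and value of joint lock above 1.05 rad), for 4.5 s.
At the end, for the whole second after the job is handed in: Every board lies flat in a nest (within 6 mm sideways, 3 mm in height, 0.1 rad), the lamp's swivel and tilt are within 0.09 rad of 0, the lock is back at off (under 0.15 rad), and the key is fully home in its park block (within 4 mm of its full depth, upright), all released and at rest (all of step 1 and all of step 2 and value of joint lock below 0.15 rad and horizontal distance between key and park_mouth below 0.0045 m and z of key in the frame of park_mouth between -0.004 and 0.004 m and angle between key's own z axis and vertical below 0.12 rad and linear speed of each of key, board0, board1, board2 below 0.01 m/s); the robot touches nothing.
It fails at once if the lamp is switched on while its head is not over the nests and level (value of joint lock above 0.6 rad and not (value of joint swivel between -0.13 and 0.13 rad and value of joint tilt between -0.13 and 0.13 rad)).
It fails at once if the solder reel or the note pad is moved by more than 3 cm (distance of any of reel, notes from where it was at the start of the episode above 0.03 m).
Of board0, board1, board2 only 2 to 3 are there at a start; the rules pass over those that are not, and their reading is None.
At some moment in a run one of board0, board1, board2 may be knocked a few centimetres aside while the robot is not near it.
It also fails if it takes over 210 s, if anything falls off the work surface, if the arm or the gripper's body presses on something with over 40 N, if the wrist force passes 120 N, or if a joint passes its speed limit or range.

ROBOT

A 6-joint arm with a two-finger parallel gripper is mounted at the origin on a cart in front of the work surface, level with it; the furniture and walls round the work are solid. World frame = base frame: x ahead of the robot, y to its left, z up, the work surface at z = 0. Lengths are in m, angles in rad, forces in N, time in s.
With the tool pointing down it reaches from about 0.425 to 0.95 m from the base axis. Payload 3.5 kg.
Tool frame: the origin (TCP) lies on the front face of the gripper's body, between the roots of the fingers; the fingertips stand 73 mm ahead of it and the grasp point (between the pads) lies 54 mm ahead of it; z points along the fingers, y is the direction in which the jaws open and shut (so a half turn about z gives the same grasp; the last joint's range is limited). The gripper opens to 85 mm and grips with 20 to 120 N. Pads are 22 mm wide; open, the fingers measure 114 mm over their backs; the gripper's body (76 mm by 85 mm) begins 54 mm behind the grasp point. The pads swing forward as they close: fully open they stand 13 mm farther back than shut.
Start: joints at [0.993, 0.286, 1.577, -0, 1.279, -0.15], TCP at [0.28, 0.614, 0.304] pointing down, gripper open.
Joint ranges: [-2.77, 2.77], [-0.9, 2.22], [0.21, 2.48], [-1.53, 4.67], [0.24, 2.81], [-2.84, 2.84]. Speed limits (rad/s): [2.79, 2.79, 3.14, 3.14, 3.14, 3.14].

INTERFACE

Orientations are given as a rotation vector (axis times angle).
In Python, from bench import arm gives the robot as it stands.
- The arm moves only by the tool send_rows, never from a script. Its argument "deltas" is a list of rows, each a list of 4 numbers: the shift along the tool's x, y, z in mm, then the turn about the tool's z in rad. A call has 1 to 12 rows; each row shifts and turns the commanded pose from where the row before left it, along the tool's axes as they then stand; what a row does not reach is not made up. A row lasts 1/12 s, in which the tool goes at most 41.7 mm and 7.16 degrees, less where a joint would pass 70% of its speed; a pose out of reach is approached as far as the arm can. A call with a gripper value outside its range is refused whole. "claw" is the finger opening in mm, from 0 to 85.4, set as the call begins (left out, the last holds). The fingers move at their own pace and stop on an object; "newtons" is the grip in N (left out, the last holds). Time passes only in rows, so rows that do not move let the fingers close. It gives the time, the measured TCP pose, the force and the opening at its end, in the units of the state.
- arm.get_obs(): the state, without advancing time (a new reading comes with each control period).
- arm.camera(name): name is "side" or "top" or "wrist"; returns a dict with "color" (400x640x3 uint8, red, green, blue), "range_z" (400x640 float32, m along the optical axis (not along the pixel's ray), 0 where there is no reading), "fx", "fy", "cx", "cy" (pixels), "eye" and "orientation" of the camera in the world. Camera axes: x right, y down, z forward; pixel columns grow to the right and rows downward; lengths in m; the calibration is good to about 2 mm. A picture is of the moment at which its call begins.
- arm.hand_in(): hands the job in, once; it reports no verdict.
Trained networks look in the newest picture that a camera, given by its name, has taken for a name from the list of things; names that differ only in an ending like _2 or _b are one class to them, and where a whole thing is asked for, a point or a joint stands for the part that bears it (a point fixed in the world has none). Each returns a list of dicts, best first, with "confidence" (0 to 1); they miss things now and then, are a little off and sometimes report something else, mostly with a low value. They report only what shows in the picture. A call takes as long as a camera call. They do not tell look-alikes from the thing itself.
- arm.boxes_of(camera, query): "at" ([x, y, z] in m, in the coordinates of the camera as it stood for that picture, good to about 4 mm: the middle of the surface that is visible of it).
- arm.regions_of(camera, query): "region" (400x640 bool, what is visible of it).
- arm.landmark_of(camera, query): "at" ([x, y, z] in m, in the coordinates of the camera as it stood for that picture, good to about 4 mm: a listed point, or the origin of a listed thing).
The state is a dict: "time": time; "qpos": joint angles; "qd": joint speeds; "joint_torque": joint torques, N m; "tool_pos": TCP position; "eef_rot": TCP orientation; "wrist_force": force on the tool from outside, world axes, zero at the start; "ft_torque": the same for the moment, N m; "finger_gap": finger opening in m.
Only numpy, scipy, OpenCV 4.12 (cv2) and the standard library are available. Lean on these libraries where they do the work, as an engineer would, in place of code of your own. Each camera call takes 0.05 s, during which the arm holds its last target.

## Working session

There is one attempt and no reset: what is moved stays moved. The work goes in short steps, Python scripts to look and compute and a tool call to move; the robot and the scene stay as the last step left them, time stands still between calls to the robot, and variables do not carry over. Pictures are saved under pics/ and viewed, and the job is handed in when it is done.

Besides the shell and the picture viewer there is one more tool, called after "Emit:" by a JSON object that holds its "op" and its "data". send_rows: Moves the arm, as the interface text tells. Its arguments: {"type":"object","properties":{"deltas":{"type":"array","items":{"type":"array","items":{"type":"number"}}},"claw":{"type":"number"},"newtons":{"type":"number"}},"required":["deltas"]}

```bash
ls; mkdir -p pics; cat > h.py <<'E'
import numpy as np, cv2
from scipy.spatial.transform import Rotation as R
from bench import arm
def cam(n,save=None):
    c=arm.camera(n)
    if save: cv2.imwrite('pics/'+save+'.png',cv2.cvtColor(c['color'],cv2.COLOR_RGB2BGR))
    return c
def Rc(c):
    o=np.array(c['orientation'],float)
    return R.from_rotvec(o).as_matrix() if o.size==3 else o.reshape(3,3)
def w(c,p): return np.array(c['eye'])+Rc(c)@np.array(p)
def cloud(c):
    z=c['range_z'];v,u=np.indices(z.shape)
    P=np.stack([(u-c['cx'])/c['fx']*z,(v-c['cy'])/c['fy']*z,z],-1)
    W=P@Rc(c).T+np.array(c['eye']); W[z<=0]=np.nan
    return W
def st():
    o=arm.get_obs();m=R.from_rotvec(o['eef_rot']).as_matrix()
    print('t',round(o['time'],2),'tcp',np.round(o['tool_pos'],4),'gap',round(float(o['finger_gap']),4),'F',np.round(o['wrist_force'],1))
    print('toolx',np.round(m[:,0],3),'y',np.round(m[:,1],3),'z',np.round(m[:,2],3))
    return o,m
E
python3 - <<'E'
from h import *
st()
for n in ['top','side','wrist']:
    c=cam(n,n+'0'); print(n,np.round(c['eye'],3),np.round(Rc(c),2).tolist(),c['fx'])
    for q in ['board0','board1','nest0','nest1','nest2','swivel','lamp_bar','key','park_mouth','lock_mouth','lock','reel','notes']:
        try:
            r=arm.landmark_of(n,q)
            print(q,[(np.round(w(c,d['at']),3).tolist(),round(d['confidence'],2)) for d in r][:5])
        except Exception as e: print(q,e)
E
```

```text
pics
t 0.0 tcp [0.2798 0.6138 0.3025] gap 0.0857 F [1.2 0.8 0.1]
toolx [-0.91   0.415  0.   ] y [ 0.415  0.91  -0.002] z [-0.001 -0.002 -1.   ]
top [ 0.42  -0.066  1.61 ] [[0.01, -0.99, 0.11], [-1.0, -0.01, 0.0], [-0.0, -0.11, -0.99]] 465.04543731720355
board0 [([0.423, 0.339, 0.0], 0.82), ([0.459, 0.231, -0.002], 0.73), ([0.459, 0.104, 0.002], 0.51)]
board1 [([0.423, 0.339, 0.0], 0.82), ([0.459, 0.231, -0.002], 0.73), ([0.459, 0.104, 0.002], 0.51)]
nest0 [([0.561, -0.255, 0.023], 0.82), ([0.562, -0.192, 0.023], 0.6), ([0.558, -0.31, 0.021], 0.57)]
nest1 [([0.561, -0.255, 0.023], 0.82), ([0.562, -0.192, 0.023], 0.6), ([0.558, -0.31, 0.021], 0.57)]
nest2 [([0.561, -0.255, 0.023], 0.82), ([0.562, -0.192, 0.023], 0.6), ([0.558, -0.31, 0.021], 0.57)]
swivel it knows: board, key, lamp_bar, lock_mouth, nest, notes, park_mouth, reel
lamp_bar [([0.449, -0.284, 0.244], 0.64)]
key [([0.564, 0.323, 0.039], 0.61), ([0.564, 0.322, 0.041], 0.48)]
park_mouth [([0.565, 0.323, 0.04], 0.71)]
lock_mouth [([0.436, -0.013, 0.061], 0.51), ([0.761, -0.255, 0.0], 0.37)]
lock it knows: board, key, lamp_bar, 
[... 932 characters left out ...]
0.323, 0.034], 0.41)]
park_mouth [([0.561, 0.325, 0.042], 0.57)]
lock_mouth [([0.433, -0.013, 0.062], 0.4)]
lock it knows: board, key, lamp_bar, lock_mouth, nest, notes, park_mouth, reel
reel [([0.392, -0.202, -0.002], 0.97)]
notes [([0.757, -0.257, 0.002], 0.85)]
wrist [0.216 0.645 0.374] [[0.42, 0.87, 0.25], [0.91, -0.4, -0.12], [0.0, 0.28, -0.96]] 283.78279107153577
board0 [([0.457, 0.228, 0.005], 0.76)]
board1 [([0.457, 0.228, 0.005], 0.76)]
nest0 []
nest1 []
nest2 []
swivel it knows: board, key, lamp_bar, lock_mouth, nest, notes, park_mouth, reel
lamp_bar []
key []
park_mouth []
lock_mouth []
lock it knows: board, key, lamp_bar, lock_mouth, nest, notes, park_mouth, reel
reel []
notes []
```

View pics/top0.png

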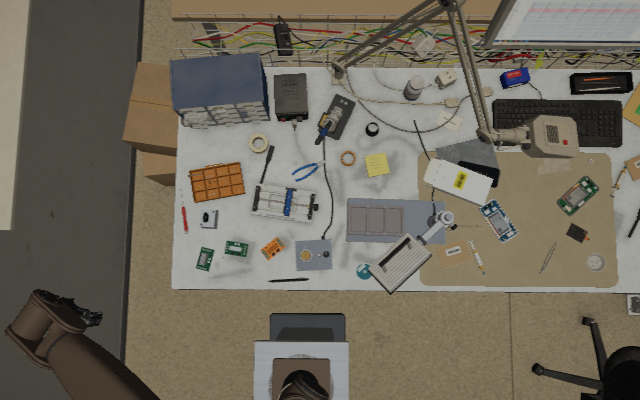

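View pics/side0.png

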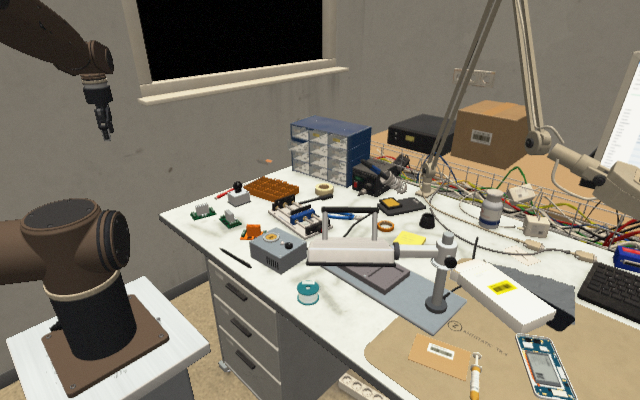

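Emit:
{"op": "send_rows", "data": {"deltas": [[-30,-24,0,0],[-30,-24,0,0],[-30,-24,0,0],[-30,-24,0,0],[-30,-24,0,0],[-30,-24,0,0],[-30,-24,0,0],[-30,-24,0,0],[-30,-24,0,0],[0,0,0,0],[0,0,0,0]]}}

```text
time: 2.72
tool_pos: [0.437, 0.304, 0.3042]
eef_rot: [0.673, 3.068, 0.001]
wrist_force: [-0.1, 0.4, 0.1]
finger_gap: 0.0852
```

```bash
cat > p2.py <<'E'
from h import *
import sys
st()
c=cam('wrist',sys.argv[1])
for q in ['board0','key','park_mouth','nest0','lock_mouth','lamp_bar']:
    print(q,[(np.round(w(c,d['at']),4).tolist(),round(d['confidence'],2)) for d in arm.landmark_of('wrist',q)][:4])
E
python3 p2.py w1
```

```text
t 2.72 tcp [0.437  0.304  0.3042] gap 0.0852 F [-0.1  0.4  0.1]
toolx [-0.908  0.419 -0.   ] y [0.419 0.908 0.001] z [ 0.     0.001 -1.   ]
board0 [([0.4314, 0.3344, -0.0016], 0.82), ([0.4595, 0.1057, 0.0025], 0.75)]
key [([0.5645, 0.3264, 0.041], 0.6), ([0.3982, -0.1995, 0.001], 0.38)]
park_mouth [([0.5634, 0.3226, 0.0414], 0.61)]
nest0 []
lock_mouth [([0.4401, -0.0113, 0.0637], 0.84)]
lamp_bar []
```

View pics/w1.png

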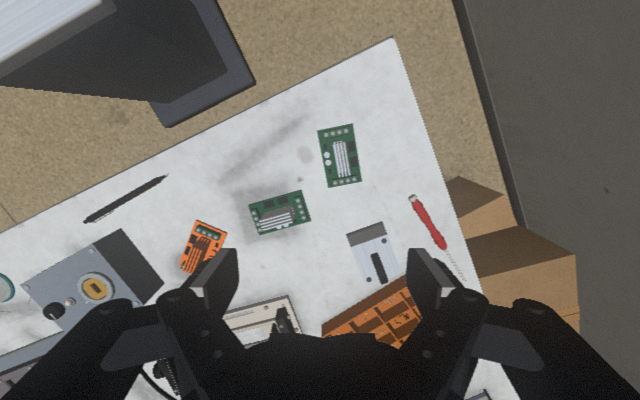

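```bash
cat > fit.py <<'E'
from h import *
def rect(W,ctr,zlo,zhi,r=0.055):
    m=(np.hypot(W[...,0]-ctr[0],W[...,1]-ctr[1])<r)&(W[...,2]>zlo)&(W[...,2]<zhi)
    P=W[m]
    if len(P)<10: return None
    (cx,cy),(a,b),ang=cv2.minAreaRect((P[:,:2]*1000).astype(np.float32))
    if a<b: a,b,ang=b,a,ang+90
    return (round(cx,1),round(cy,1)),(round(a,1),round(b,1)),round((ang+90)%180-90,1),len(P),round(float(np.median(P[:,2])),4)
E
python3 - <<'E'
from fit import *
c=cam('wrist');W=cloud(c)
hsv=cv2.cvtColor(c['color'],cv2.COLOR_RGB2HSV)
for ctr in [(.428,.336),(.459,.231)]:
    print('sink',rect(W,ctr,.03,.045),'all',rect(W,ctr,.0025,.02),'pcb',rect(W,ctr,.0025,.007))
    g=(hsv[...,0]>60)&(hsv[...,0]<95)&(hsv[...,1]>100)
    Wg=W.copy();Wg[~g]=np.nan
    print('green',rect(Wg,ctr,-.01,.02))
print('key',rect(W,(.564,.323),.06,.1,.03),'park',rect(W,(.564,.323),.035,.045,.05))
print('lock',rect(W,(.438,-.012),.0575,.065,.03),'box',rect(W,(.438,-.012),.05,.058,.1))
c=cam('top');W=cloud(c)
for ctr in [(.428,.336),(.459,.231)]:
    print('T sink',rect(W,ctr,.028,.045),rect(W,ctr,.003,.02))
print('stand',rect(W,(.56,-.25),.026,.034,.15))
E
```

```text
sink ((424.4, 336.1), (39.8, 14.1), -13.8, 265, 0.0378) all ((424.6, 336.1), (76.0, 46.0), -13.7, 1737, 0.0048) pcb ((424.6, 336.1), (76.0, 46.0), -13.7, 1145, 0.0041)
green None
sink ((460.2, 229.5), (40.4, 14.4), 81.3, 390, 0.0371) all ((460.6, 229.8), (75.9, 46.4), 81.4, 1276, 0.0051) pcb ((460.6, 229.8), (75.9, 46.4), 81.4, 810, 0.0042)
green None
key ((561.1, 324.4), (31.7, 10.3), -2.8, 238, 0.0777) park ((562.4, 324.3), (60.7, 50.0), -3.4, 1430, 0.0401)
lock ((438.0, -10.3), (45.4, 44.8), -39.9, 862, 0.0604) box ((439.8, -37.3), (123.4, 99.8), -86.6, 4180, 0.0557)
T sink ((431.3, 328.3), (24.0, 12.0), 8.9, 10, 0.0356) ((431.6, 320.0), (103.2, 72.5), 17.5, 143, 0.0062)
T sink ((459.5, 226.5), (37.1, 13.2), 80.9, 29, 0.038) ((458.1, 230.9), (105.5, 101.6), -31.8, 304, 0.0067)
stand ((553.4, -251.1), (191.2, 119.0), 88.7, 734, 0.0294)
```

Emit:
{"op": "send_rows", "data": {"deltas": [[0,0,0,-0.096],[0,0,0,-0.096],[19.8,28.2,0,0],[0,0,37,0],[0,0,37,0],[0,0,37,0],[0,0,37,0],[0,0,0,0],[0,0,0,0]], "claw": 60, "newtons": 40}}

```text
time: 3.92
tool_pos: [0.422, 0.3373, 0.154]
eef_rot: [-0.368, -3.115, 0.005]
wrist_force: [0.1, -0.2, 0.4]
finger_gap: 0.0601
```

```bash
python3 - <<'E'
from fit import *
st()
c=cam('wrist','w2');W=cloud(c)
print(rect(W,(.4245,.336),.03,.045),rect(W,(.4245,.336),.003,.007))
E
```

```text
t 3.92 tcp [0.422  0.3373 0.154 ] gap 0.0601 F [ 0.1 -0.2  0.4]
toolx [-0.972  0.233  0.004] y [ 0.233  0.972 -0.004] z [-0.005 -0.003 -1.   ]
((424.3, 336.3), (40.2, 13.9), -13.1, 677, 0.0379) ((424.3, 336.2), (76.0, 46.0), -13.7, 2581, 0.0041)
```

View pics/w2.png

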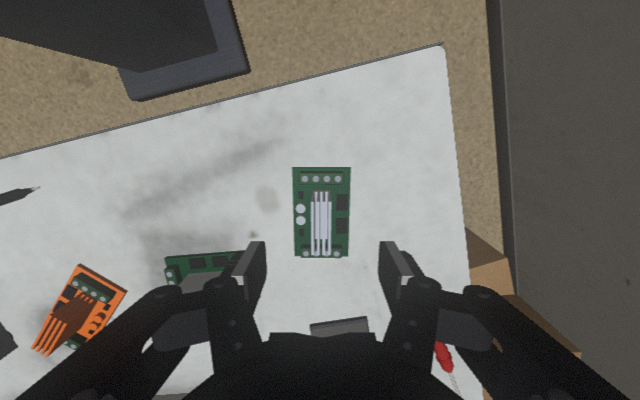

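Emit:
{"op": "send_rows", "data": {"deltas": [[-2,0,36,0],[0,0,35,0],[0,0,0,0],[0,0,0,0]]}}

```text
time: 4.3
tool_pos: [0.4258, 0.3375, 0.0861]
eef_rot: [-0.369, -3.12, 0.0]
wrist_force: [0.6, 0.6, 0.1]
finger_gap: 0.06
```

Emit:
{"op": "send_rows", "data": {"deltas": [[0,0,0,0],[0,0,0,0],[0,0,0,0],[0,0,0,0],[0,0,0,0],[0,0,0,0]], "claw": 0}}

```text
time: 4.8
tool_pos: [0.4267, 0.338, 0.0874]
eef_rot: [0.369, 3.116, 0.004]
wrist_force: [-1.0, -1.1, 6.6]
finger_gap: 0.0134
```

Emit:
{"op": "send_rows", "data": {"deltas": [[0,0,-30,0],[0,0,-30,0],[0,0,-30,0.122],[0,0,-30,0.122],[0,0,-30,0.122],[0,0,-30,0.122],[0,0,-20,0.122],[0,0,0,0.122],[0,0,0,0.122],[0,0,0,0.122],[0,0,0,0.122],[0,0,0,0.122]]}}

```text
time: 5.8
tool_pos: [0.4251, 0.3371, 0.2853]
eef_rot: [2.097, 2.339, 0.001]
wrist_force: [-0.1, -0.0, -1.6]
finger_gap: 0.0132
```

Emit:
{"op": "send_rows", "data": {"deltas": [[0,0,0,0.122],[0,0,0,0.122],[0,0,0,0.122],[0,0,0,0.122],[0,0,0,0.122],[0,0,0,0.122],[0,0,0,0.122],[0,0,0,0.122],[0,0,0,0.122],[0,0,0,0.122],[0,0,0,0.122],[0,0,0,0.122]]}}

```text
time: 6.8
tool_pos: [0.4251, 0.3371, 0.2852]
eef_rot: [-3.123, -0.338, -0.0]
wrist_force: [-0.3, -0.0, -0.4]
finger_gap: 0.0132
```

```bash
python3 - <<'E'
from fit import *
o,m=st(); print(np.round(o['qpos'],2))
d=np.array([.55,-.15,.30])-o['tool_pos'];print(np.round(m.T@d*1000))
c=cam('wrist','w3')
E
```

```text
t 6.8 tcp [0.4251 0.3371 0.2852] gap 0.0132 F [-0.3 -0.  -0.4]
toolx [0.977 0.214 0.   ] y [ 0.214 -0.977 -0.   ] z [ 0.  0. -1.]
[0.48 0.01 1.92 0.   1.21 1.84]
[ 18. 503. -15.]
```

View pics/w3.png

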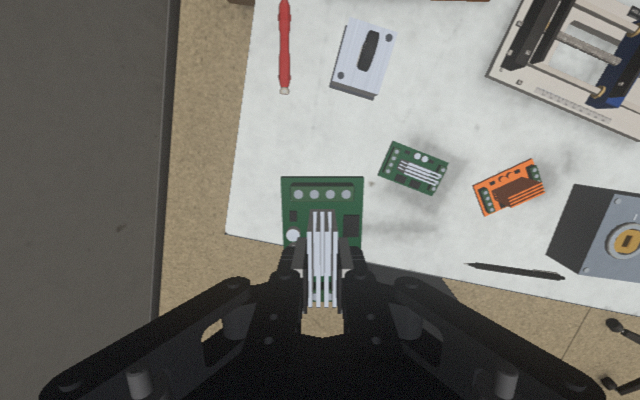

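Emit:
{"op": "send_rows", "data": {"deltas": [[0,0,0,0.122],[0,0,0,0.122],[14,39,-1,0],[14,39,-1,0],[14,39,-1,0],[14,39,-1,0],[14,39,-1,0],[14,39,-1,0],[14,39,-1,0],[14,39,-1,0],[14,39,-1,0],[14,39,-1,0]]}}

```text
time: 7.85
tool_pos: [0.5567, -0.0578, 0.2954]
eef_rot: [3.141, -0.031, 0.001]
wrist_force: [1.9, 0.4, -0.5]
finger_gap: 0.0135
```

Emit:
{"op": "send_rows", "data": {"deltas": [[0,39,0,0],[0,39,0,0],[0,0,0,0],[0,0,0,0]]}}

```text
time: 8.18
tool_pos: [0.5546, -0.1357, 0.295]
eef_rot: [-3.141, 0.038, 0.0]
wrist_force: [-0.0, -0.2, -0.9]
finger_gap: 0.013
```

```bash
python3 p2.py w4
```

```text
t 8.18 tcp [ 0.5546 -0.1357  0.295 ] gap 0.013 F [-0.  -0.2 -0.9]
toolx [ 1.    -0.024 -0.   ] y [-0.024 -1.    -0.   ] z [-0.  0. -1.]
board0 [([0.4602, 0.1064, 0.0032], 0.85), ([0.4588, 0.2289, 0.0027], 0.69)]
key []
park_mouth [([0.5655, -0.1933, 0.0261], 0.67), ([0.4612, 0.2321, 0.0037], 0.27)]
nest0 [([0.5621, -0.2496, 0.019], 0.92), ([0.5575, -0.3101, 0.0256], 0.8), ([0.565, -0.1916, 0.0259], 0.71)]
lock_mouth [([0.4427, -0.0107, 0.0594], 0.77)]
lamp_bar []
```

View pics/w4.png

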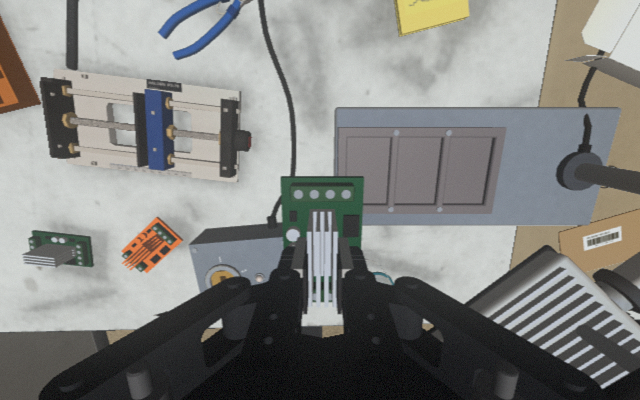

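```bash
python3 - <<'E'
from fit import *
c=cam('wrist');W=cloud(c)
for n in [(.565,-.1916),(.562,-.250),(.559,-.310)]:
    print('floor',rect(W,n,.0205,.0262,.049))
print('rim',rect(W,(.56,-.25),.0275,.033,.13))
m=(abs(W[...,0]-.56)<.1)&(abs(W[...,1]+.25)<.13)
print(np.histogram(W[m][:,2],bins=np.arange(0,.05,.002)))
# base plate and held board
print('held all',rect(W,(.555,-.136),.195,.26,.06),'sink',rect(W,(.555,-.136),.24,.27,.06))
# lamp head
m=(W[...,2]>.1)&(W[...,2]<.30)&(W[...,1]<-.2)&(W[...,0]<.55); P=W[m]; print(len(P),P.min(0),P.max(0))
E
```

```text
floor ((569.5, -201.6), (93.6, 75.8), 25.0, 2932, 0.0228)
floor ((561.8, -250.2), (97.2, 81.2), 88.8, 3630, 0.0228)
floor ((560.2, -298.1), (80.2, 73.9), -1.4, 3181, 0.0227)
rim ((561.9, -248.8), (192.5, 104.2), 88.7, 4977, 0.0296)
(array([1795,    4,    0,    4,   43,  296, 4733, 2446,   16,    6, 1215,
       6153,  531,  289, 3245, 1585,   18,    0,    0,    0,    0,    0,
          0,    0]), array([0.   , 0.002, 0.004, 0.006, 0.008, 0.01 , 0.012, 0.014, 0.016,
       0.018, 0.02 , 0.022, 0.024, 0.026, 0.028, 0.03 , 0.032, 0.034,
       0.036, 0.038, 0.04 , 0.042, 0.044, 0.046, 0.048]))
held all ((559.0, -130.9), (73.1, 46.1), -1.2, 9096, 0.2202) sink ((566.7, -131.3), (55.6, 52.1), 45.5, 4208, 0.2522)
15185 [ 0.41621766 -0.38787898  0.12246298] [ 0.51450325 -0.23646617  0.24707628]
```

```bash
python3 - <<'E'
from fit import *
o,m=st()
c=cam('wrist');W=cloud(c);print(c['eye'])
fl=((W[...,2]>.0205)&(W[...,2]<.0262)&(abs(W[...,0]-.56)<.1)&(abs(W[...,1]+.25)<.13)).astype(np.uint8)
n,lab,stt,_=cv2.connectedComponentsWithStats(fl,connectivity=4)
for i in range(1,n):
    if stt[i,4]>500:
        P=W[lab==i]; print(stt[i,4],cv2.minAreaRect((P[:,:2]*1000).astype(np.float32)))
hsv=cv2.cvtColor(c['color'],cv2.COLOR_RGB2HSV)
mm=(abs(W[...,0]-.556)<.06)&(abs(W[...,1]+.134)<.05)&(W[...,2]>.19)
print(np.histogram(W[mm][:,2],bins=np.arange(.19,.27,.003)))
for lo,hi in [(.205,.216),(.216,.235),(.238,.26)]:
    P=W[mm&(W[...,2]>lo)&(W[...,2]<hi)]; 
    if len(P): print(lo,P.min(0),P.max(0),cv2.minAreaRect((P[:,:2]*1000).astype(np.float32)))
E
```

```text
t 8.58 tcp [ 0.555  -0.1326  0.2951] gap 0.0136 F [-0.5  0.  -0.7]
toolx [ 1.   -0.02  0.  ] y [-0.02 -1.    0.  ] z [ 0. -0. -1.]
[ 0.62544991 -0.13286789  0.36487238]
2375 ((563.44775390625, -188.99774169921875), (50.84622573852539, 80.72224426269531), 88.51885986328125)
2784 ((561.7661743164062, -249.32354736328125), (50.665374755859375, 81.27064514160156), 88.71502685546875)
2733 ((560.3897705078125, -310.1763000488281), (50.024837493896484, 81.48188781738281), 88.57890319824219)
(array([   0,    0,    0,    0,    0,   39,  672, 2380,  831,  534,  965,
         69,  122,  175,  190,  182,  211,  237, 1398,  217,  216,  118,
        256,  407,  209,  509]), array([0.19 , 0.193, 0.196, 0.199, 0.202, 0.205, 0.208, 0.211, 0.214,
       0.217, 0.22 , 0.223, 0.226, 0.229, 0.232, 0.235, 0.238, 0.241,
       0.244, 0.247, 0.25 , 0.253, 0.256, 0.259, 0.262, 0.265, 0.268]))
0.205 [ 0.52986718 -0.15487618  0.20647441] [ 0.5959165  -0.10800531  0.21599719] ((562.7538452148438, -131.12937927246094), (46.320640563964844, 65.60372924804688), 88.82688903808594)
0.216 [ 0.5219642  -0.15122406  0.21600742] [ 0.5933681  -0.1110866   0.23496089] ((557.4796142578125, -131.06866455078125), (40.14152526855469, 71.19905090332031), 88.88272094726562)
0.238 [ 0.53617952 -0.1515666   0.23802648] [ 0.5776521  -0.11093838  0.25999446] ((556.9534912109375, -131.1794891357422), (37.32987976074219, 39.07429885864258), 47.02314758300781)
```

```bash
python3 - <<'E'
from fit import *
c=cam('top','top1');W=cloud(c)
m=(W[...,2]>.1)&(W[...,2]<.29)&(W[...,1]<-.1)&(W[...,1]>-.55)&(W[...,0]>.3)&(W[...,0]<.62)
P=W[m&(W[...,2]<.215)];print(P.min(0),P.max(0),cv2.minAreaRect((P[:,:2]*1000).astype(np.float32)))
b=cv2.boxPoints(cv2.minAreaRect((P[:,:2]*1000).astype(np.float32)));print(b)
Pb=P
for yb in np.arange(-.40,-.1,.03):
    q=P[(P[:,1]>yb)&(P[:,1]<yb+.03)]
    if len(q): print(round(yb,2),q[:,0].min().round(3),q[:,0].max().round(3),q[q[:,0].argmax()][2].round(3))
Q=W[m&(W[...,2]>.215)];print('bar',len(Q),Q.mean(0),cv2.minAreaRect((Q[:,:2]*1000).astype(np.float32)))
print([(np.round(w(c,d['at']),3)) for d in arm.landmark_of('top','lamp_bar')])
E
```

```text
[ 0.32014937 -0.48579754  0.13008409] [ 0.58032596 -0.11187175  0.21448102] ((521.7470703125, -300.4169921875), (270.6482849121094, 308.74884033203125), 42.201141357421875)
[[ 317.8014  -276.95978]
 [ 525.19885 -505.67822]
 [ 725.69275 -323.8742 ]
 [ 518.2953   -95.15576]]
-0.4 0.406 0.522 0.181
-0.37 0.378 0.505 0.158
-0.34 0.354 0.511 0.15
-0.31 0.323 0.489 0.155
-0.28 0.32 0.46 0.169
-0.25 0.352 0.436 0.17
-0.22 0.382 0.408 0.168
-0.16 0.518 0.528 0.206
-0.13 0.518 0.536 0.211
bar 248 [ 0.46131957 -0.2514172   0.24068771] ((463.4295959472656, -205.12281799316406), (240.9048309326172, 107.6933822631836), 76.39672088623047)
[array([ 0.449, -0.28 ,  0.245])]
```

```bash
python3 - <<'E'
import cv2
a=cv2.imread('pics/top1.png')[140:310,160:480];cv2.imwrite('pics/top1z.png',cv2.resize(a,None,fx=2.5,fy=2.5,interpolation=cv2.INTER_CUBIC))
E
```

```text
(no output)
```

View pics/top1z.png

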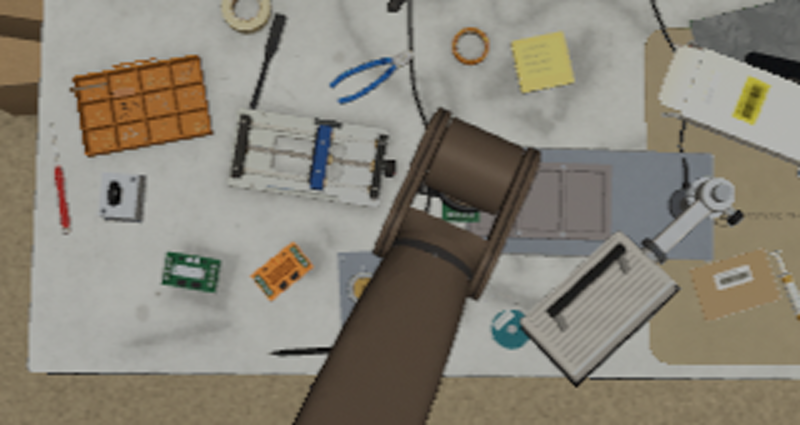

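Emit:
{"op": "send_rows", "data": {"deltas": [[3.5,29,0,0],[3.5,29,0,0],[0,0,35,0],[0,0,35,0],[0,0,35,0],[0,0,35,0],[0,0,0,0],[0,0,0,0],[0,0,0,0]]}}

```text
time: 9.48
tool_pos: [0.5618, -0.1924, 0.157]
eef_rot: [3.14, -0.034, 0.004]
wrist_force: [-0.2, -1.2, -0.3]
finger_gap: 0.0133
```

```bash
cat > held.py <<'E'
from fit import *
import sys
o,m=st()
c=cam('wrist',sys.argv[1]);W=cloud(c);t=o['tool_pos']
mm=(abs(W[...,0]-t[0])<.06)&(abs(W[...,1]-t[1])<.05)
zb=t[2]-.0874
q=mm&(W[...,2]>zb-.003)&(W[...,2]<zb+.008)
P=W[q]; 
r=cv2.minAreaRect((P[:,:2]*1000).astype(np.float32)); print('held',r, 'z',np.median(P[:,2]))
fl=((W[...,2]>.0205)&(W[...,2]<.0262)&(abs(W[...,0]-.56)<.1)&(abs(W[...,1]+.25)<.13)).astype(np.uint8)
n,lab,stt,_=cv2.connectedComponentsWithStats(fl,connectivity=4)
for i in range(1,n):
    if stt[i,4]>300:
        P=W[lab==i]; print(stt[i,4],cv2.minAreaRect((P[:,:2]*1000).astype(np.float32)))
E
python3 held.py w5
```

```text
t 9.48 tcp [ 0.5618 -0.1924  0.157 ] gap 0.0133 F [-0.2 -1.2 -0.3]
toolx [ 1.    -0.022  0.003] y [-0.022 -1.     0.001] z [ 0.003 -0.001 -1.   ]
held ((569.7761840820312, -190.9700927734375), (46.26848602294922, 65.57384490966797), 88.55752563476562) z 0.07366801562407554
981 ((598.7673950195312, -189.62322998046875), (51.5984001159668, 10.072046279907227), 88.7085189819336)
6920 ((561.2583618164062, -249.4135284423828), (50.90293502807617, 80.97257232666016), 88.63382720947266)
6838 ((559.8729248046875, -310.3739013671875), (50.3988037109375, 81.24580383300781), 88.19700622558594)
```

View pics/w5.png

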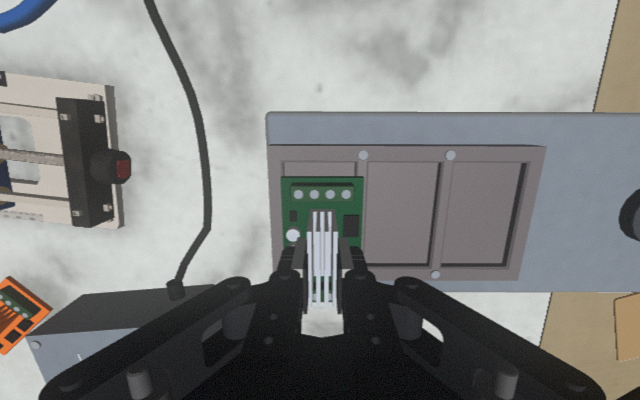

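Emit:
{"op": "send_rows", "data": {"deltas": [[-1.5,-1.6,0,0],[0,0,22,0],[0,0,15,0],[0,0,5,0],[0,0,3,0],[0,0,1,0],[0,0,0,0],[0,0,0,0]]}}

```text
time: 10.2
tool_pos: [0.56, -0.1907, 0.1106]
eef_rot: [3.14, -0.035, 0.003]
wrist_force: [-0.3, 0.1, 2.7]
finger_gap: 0.0133
```

```bash
python3 held.py w6
```

```text
t 10.2 tcp [ 0.56   -0.1907  0.1106] gap 0.0133 F [-0.3  0.1  2.7]
toolx [ 1.    -0.022  0.002] y [-0.022 -1.     0.001] z [ 0.002 -0.001 -1.   ]
held ((563.4573974609375, -196.90463256835938), (88.6473159790039, 104.56444549560547), 88.46975708007812) z 0.028478779720577108
1263 ((576.7076416015625, -189.18821716308594), (51.61970520019531, 53.34514236450195), 88.76927947998047)
9883 ((561.2908325195312, -249.7949676513672), (50.84986877441406, 81.67145538330078), 88.39503479003906)
10784 ((559.5033569335938, -310.90106201171875), (50.66539764404297, 81.51324462890625), 88.38848114013672)
```

View pics/w6.png

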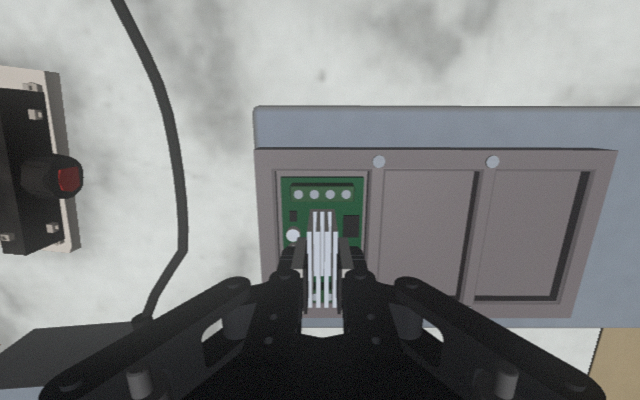

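Emit:
{"op": "send_rows", "data": {"deltas": [[0,0,0,0],[0,0,0,0],[0,0,0,0],[0,0,-20,0],[0,0,-40,0],[0,0,-40,0],[0,0,-40,0],[0,0,-40,0],[0,0,0,0]], "claw": 45}}

```text
time: 11.0
tool_pos: [0.5624, -0.192, 0.2999]
eef_rot: [3.133, -0.035, 0.025]
wrist_force: [0.8, -0.6, 2.3]
finger_gap: 0.0447
```

```bash
python3 - <<'E'
from fit import *
o,m=st(); print(np.round(o['qpos'],2))
c=cam('wrist','w7');W=cloud(c)
print(rect(W,(.563,-.189),.055,.066),rect(W,(.563,-.189),.0255,.029,.043))
for q in ['board0']:
    print(q,[(np.round(w(c,d['at']),4).tolist(),round(d['confidence'],2)) for d in arm.landmark_of('wrist',q)][:4])
E
```

```text
t 11.0 tcp [ 0.5624 -0.192   0.2999] gap 0.0447 F [ 0.8 -0.6  2.3]
toolx [ 1.    -0.022  0.016] y [-0.022 -1.     0.008] z [ 0.016 -0.009 -1.   ]
[-0.5   0.11  1.79  0.    1.22  1.09]
((562.7, -188.7), (40.0, 12.5), -1.4, 238, 0.0608) ((563.5, -187.4), (83.7, 70.1), -0.0, 1431, 0.0271)
board0 [([0.5688, -0.1889, 0.0216], 0.9), ([0.4622, 0.108, -0.0005], 0.86), ([0.4588, 0.2297, 0.0037], 0.78)]
```

View pics/w7.png

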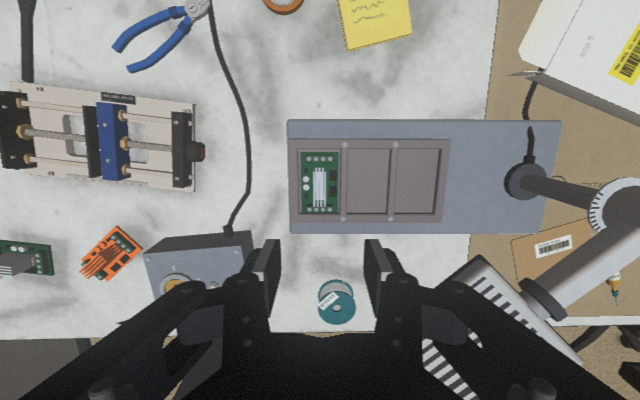

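Emit:
{"op": "send_rows", "data": {"deltas": [[-10,-38.2,0,0],[-10,-38.2,0,0],[-10,-38.2,0,0],[-10,-38.2,0,0],[-10,-38.2,0,0],[-10,-38.2,0,0],[-10,-38.2,0,0],[-10,-38.2,0,0],[-10,-38.2,0,0],[-10,-38.2,0,0],[-11,-38,0,0],[0,0,15,0]], "claw": 60}}

```text
time: 12.1
tool_pos: [0.4559, 0.2374, 0.2745]
eef_rot: [-3.138, 0.025, -0.002]
wrist_force: [0.7, -0.4, -0.8]
finger_gap: 0.0597
```

Emit:
{"op": "send_rows", "data": {"deltas": [[0,0,10,-0.1205],[0,0,10,-0.1205],[0,0,10,-0.1205],[0,0,10,-0.1205],[0,0,10,-0.1205],[0,0,10,-0.1205],[0,0,10,-0.1205],[0,0,10,-0.1205],[0,0,10,-0.1205],[0,0,10,-0.1205],[0,0,10,-0.1205],[0,0,10,-0.1205]]}}

```text
time: 13.1
tool_pos: [0.456, 0.2316, 0.151]
eef_rot: [-2.371, -2.058, 0.006]
wrist_force: [0.4, 0.4, 0.4]
finger_gap: 0.0596
```

```bash
python3 - <<'E'
from fit import *
o,m=st(); print(np.round(o['qpos'],2))
c=cam('wrist','w8');W=cloud(c)
r=rect(W,(.4605,.2297),.03,.045);print(r,rect(W,(.4605,.2297),.003,.007))
d=np.array([r[0][0],r[0][1],83])-o['tool_pos']*1000;print(m.T@d)
E
```

```text
t 13.1 tcp [0.456  0.2316 0.151 ] gap 0.0596 F [0.4 0.4 0.4]
toolx [ 0.141  0.99  -0.002] y [ 0.99  -0.141 -0.004] z [-0.004 -0.001 -1.   ]
[ 0.27  0.11  2.08 -0.    0.95  0.41]
((460.3, 230.4), (40.5, 14.0), 81.7, 702, 0.0377) ((460.2, 230.4), (76.0, 46.0), 81.4, 2639, 0.0041)
[-0.46059912  4.71962193 68.01570253]
```

View pics/w8.png

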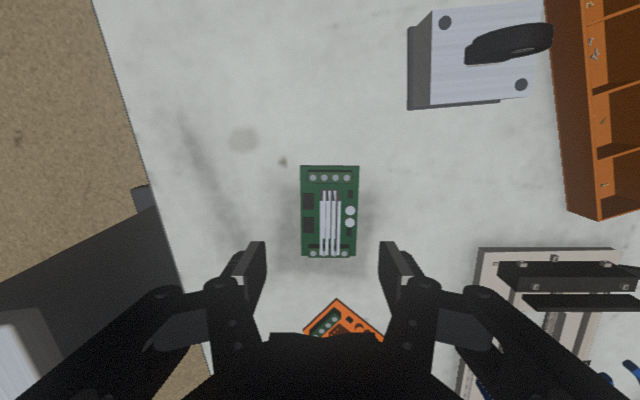

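Emit:
{"op": "send_rows", "data": {"deltas": [[0,4.5,0,0],[0,0,34,0],[0,0,34,0],[0,0,0,0],[0,0,0,0]]}}

```text
time: 13.57
tool_pos: [0.4605, 0.2309, 0.0841]
eef_rot: [-2.379, -2.048, 0.008]
wrist_force: [-0.5, 0.8, 0.1]
finger_gap: 0.0598
```

Emit:
{"op": "send_rows", "data": {"deltas": [[0,0,0,0],[0,0,0,0],[0,0,0,0],[0,0,0,0],[0,0,0,0]], "claw": 0}}

```text
time: 13.98
tool_pos: [0.4633, 0.2318, 0.088]
eef_rot: [2.378, 2.051, 0.006]
wrist_force: [0.4, -0.4, 5.5]
finger_gap: 0.0128
```

Emit:
{"op": "send_rows", "data": {"deltas": [[0,0,-20,0],[0,0,-30,0.1205],[0,0,-30,0.1205],[0,0,-30,0.1205],[0,0,-30,0.1205],[0,0,-30,0.1205],[0,0,-30,0.1205],[0,0,-10,0.1205],[0,0,0,0.1205],[0,0,0,0.1205],[0,0,0,0.1205],[0,0,0,0.1205]]}}

```text
time: 14.98
tool_pos: [0.4616, 0.2313, 0.2961]
eef_rot: [3.138, 0.145, 0.0]
wrist_force: [0.1, -0.0, -0.9]
finger_gap: 0.0132
```

```bash
python3 - <<'E'
from fit import *
o,m=st(); c=cam('wrist','w9')
print(m.T@(np.array([.56,-.249,.295])-o['tool_pos']))
E
```

```text
t 14.98 tcp [0.4616 0.2313 0.2961] gap 0.0132 F [ 0.1 -0.  -0.9]
toolx [0.996 0.092 0.   ] y [ 0.092 -0.996  0.   ] z [ 0.  0. -1.]
[0.05376833 0.48733207 0.00109073]
```

View pics/w9.png

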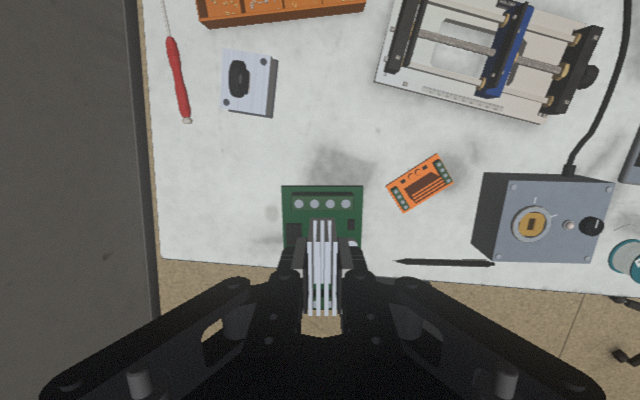

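Emit:
{"op": "send_rows", "data": {"deltas": [[0,0,0,0.117],[9.2,39.8,0,0],[9.2,39.8,0,0],[9.2,39.8,0,0],[9.2,39.8,0,0],[9.2,39.8,0,0],[9.2,39.8,0,0],[9.2,39.8,0,0],[9.2,39.8,0,0],[9.2,39.8,0,0],[9.2,39.8,0,0],[9.2,39.8,0,0]]}}

```text
time: 16.03
tool_pos: [0.5547, -0.2102, 0.2959]
eef_rot: [-3.141, 0.026, -0.0]
wrist_force: [0.5, 0.4, -0.3]
finger_gap: 0.0131
```

Emit:
{"op": "send_rows", "data": {"deltas": [[9,39.8,0,0],[0,0,35,0],[0,0,35,0],[0,0,35,0],[0,0,25,0],[0,0,0,0],[0,0,0,0],[0,0,0,0]]}}

```text
time: 16.7
tool_pos: [0.5642, -0.2487, 0.168]
eef_rot: [3.14, -0.028, 0.004]
wrist_force: [1.2, -0.2, -1.4]
finger_gap: 0.0134
```

```bash
python3 held.py w10; python3 - <<'E'
from fit import *
c=cam('wrist');W=cloud(c)
print('placed',rect(W,(.563,-.189),.055,.066,.04))
print('rim',rect(W,(.56,-.25),.0275,.033,.13))
E
```

```text
t 16.7 tcp [ 0.5642 -0.2487  0.168 ] gap 0.0134 F [ 1.2 -0.2 -1.4]
toolx [ 1.    -0.018  0.003] y [-0.018 -1.     0.002] z [ 0.003 -0.002 -1.   ]
held ((566.6854858398438, -247.1934051513672), (46.16719436645508, 65.72175598144531), 88.86864471435547) z 0.08395475206543684
893 ((563.2223510742188, -188.0461883544922), (50.81718444824219, 80.58802032470703), 88.46344757080078)
1306 ((594.380126953125, -249.65289306640625), (51.320472717285156, 15.368346214294434), 88.24494934082031)
6235 ((559.8800659179688, -309.4083251953125), (50.92988967895508, 81.580078125), 88.57054138183594)
placed ((562.6, -189.2), (41.1, 14.7), -1.2, 1257, 0.0601)
rim ((562.2, -248.7), (193.3, 104.5), 88.5, 10697, 0.0296)
```

View pics/w10.png

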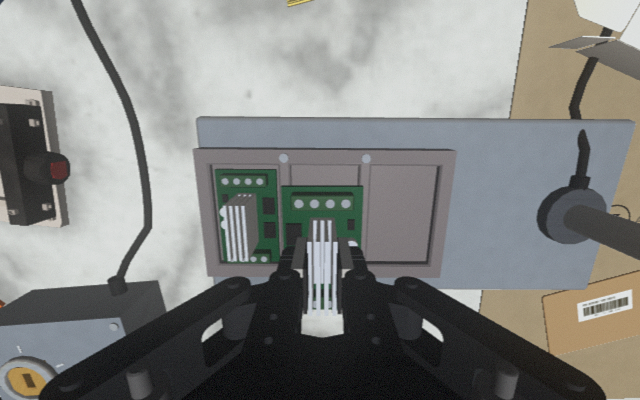

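Emit:
{"op": "send_rows", "data": {"deltas": [[0,2,0,0.006],[0,0,25,0],[0,0,22,0],[0,0,5,0],[0,0,4,0],[0,0,1,0],[0,0,0,0],[0,0,0,0]]}}

```text
time: 17.47
tool_pos: [0.5639, -0.2506, 0.111]
eef_rot: [3.14, -0.038, 0.002]
wrist_force: [-1.6, 1.5, 5.2]
finger_gap: 0.0133
```

Emit:
{"op": "send_rows", "data": {"deltas": [[0,0,0,0],[0,0,0,0],[0,0,0,0],[0,0,-20,0],[0,0,-40,0],[0,0,-40,0],[0,0,-40,0],[0,0,-40,0],[0,0,0,0],[0,0,0,0]], "claw": 38}}

```text
time: 18.3
tool_pos: [0.5645, -0.251, 0.2933]
eef_rot: [3.137, -0.039, 0.011]
wrist_force: [-0.1, 1.7, 0.3]
finger_gap: 0.0381
```

```bash
python3 - <<'E'
from fit import *
o,m=st(); print(np.round(o['qpos'],2))
c=cam('wrist','w11');W=cloud(c)
print(rect(W,(.563,-.189),.055,.066,.04),rect(W,(.5617,-.249),.055,.066,.04))
print('rim',rect(W,(.56,-.25),.0275,.033,.13))
for q in ['board0','lamp_bar','nest0']:
    print(q,[(np.round(w(c,d['at']),4).tolist(),round(d['confidence'],2)) for d in arm.landmark_of('wrist',q)][:4])
# lamp: from side camera
for n in ['side','top']:
    c=cam(n,n+'2');print(n,[(np.round(w(c,d['at']),4).tolist(),round(d['confidence'],2)) for d in arm.landmark_of(n,'lamp_bar')])
    print(n,'boards',[(np.round(w(c,d['at']),4).tolist(),round(d['confidence'],2)) for d in arm.landmark_of(n,'board0')])
E
```

```text
t 18.3 tcp [ 0.5645 -0.251   0.2933] gap 0.0381 F [-0.1  1.7  0.3]
toolx [ 1.    -0.025  0.007] y [-0.025 -1.     0.004] z [ 0.007 -0.005 -1.   ]
[-0.58  0.17  1.74 -0.    1.23  1.01]
((563.1, -189.0), (39.5, 14.6), -1.9, 399, 0.0604) ((561.6, -248.3), (39.3, 13.4), -1.4, 270, 0.0607)
rim ((562.4, -248.5), (192.6, 104.5), 88.6, 6359, 0.0296)
board0 [([0.4628, 0.1089, -0.0009], 0.92), ([0.5603, -0.2492, 0.025], 0.86), ([0.5672, -0.1937, 0.0206], 0.67)]
lamp_bar []
nest0 [([0.5593, -0.3112, 0.0237], 0.76)]
side [([0.4464, -0.2779, 0.2386], 0.67)]
side boards [([0.4608, 0.1057, -0.0013], 0.85), ([0.5571, -0.2448, 0.0198], 0.52)]
top [([0.4501, -0.2782, 0.2435], 0.8)]
top boards [([0.4615, 0.1021, -0.0012], 0.77), ([0.5618, -0.1899, 0.0203], 0.45), ([0.5626, -0.1899, 0.0256], 0.36)]
```

View pics/w11.png

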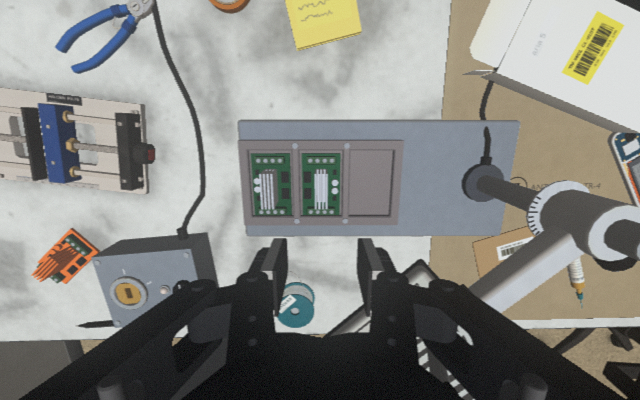

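View pics/side2.png

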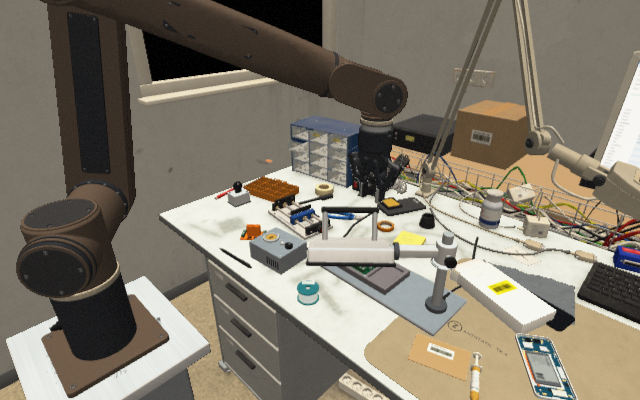

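Emit:
{"op": "send_rows", "data": {"deltas": [[0,0,-35,-0.12],[0,0,-30,-0.12],[0,0,0,-0.12],[0,0,0,-0.12],[0,0,0,-0.12],[0,0,0,-0.12],[0,0,0,-0.12],[0,0,0,-0.12],[0,0,0,-0.12],[0,0,0,-0.12],[0,0,0,-0.12],[0,0,0,-0.12]], "claw": 60}}

```text
time: 19.8
tool_pos: [0.5632, -0.2502, 0.3537]
eef_rot: [-2.381, -2.049, 0.0]
wrist_force: [0.7, 1.2, 1.1]
finger_gap: 0.0601
```

Emit:
{"op": "send_rows", "data": {"deltas": [[0,0,0,-0.12],[0,0,0,-0.12],[0,0,0,-0.12],[0,0,0,-0.12],[0,0,0,-0.12],[0,0,0,-0.12],[0,0,0,-0.12],[0,0,0,0],[0,0,0,0]]}}

```text
time: 20.55
tool_pos: [0.5632, -0.2502, 0.3537]
eef_rot: [-1.351, -2.836, -0.0]
wrist_force: [0.1, 0.4, 0.3]
finger_gap: 0.0599
```

```bash
python3 - <<'E'
from fit import *
o,m=st(); print(np.round(o['qpos'],2))
c=cam('wrist','w12');W=cloud(c)
for q in ['lamp_bar','board0']:
    print(q,[(np.round(w(c,d['at']),4).tolist(),round(d['confidence'],2)) for d in arm.landmark_of('wrist',q)][:4])
E
```

```text
t 20.55 tcp [ 0.5632 -0.2502  0.3537] gap 0.0599 F [0.1 0.4 0.3]
toolx [-0.63   0.777  0.   ] y [ 0.777  0.63  -0.   ] z [-0.  0. -1.]
[-0.58  0.12  1.67 -0.    1.34 -1.26]
lamp_bar [([0.4483, -0.2767, 0.239], 0.55), ([0.5614, -0.2522, 0.0266], 0.24)]
board0 [([0.5582, -0.2512, 0.0257], 0.7), ([0.5687, -0.1926, 0.0216], 0.63)]
```

View pics/w12.png

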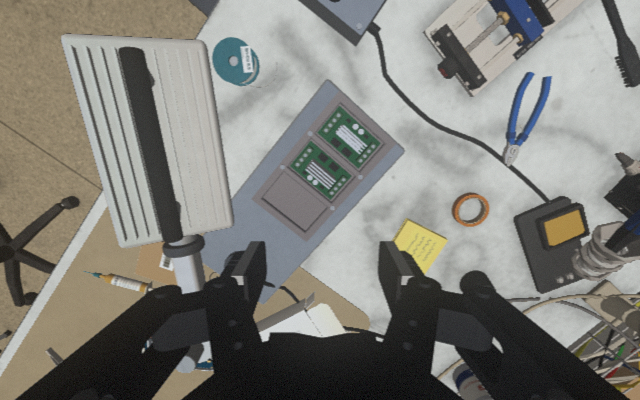

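```bash
cat > bar.py <<'E'
from fit import *
o,m=st()
c=cam('wrist');W=cloud(c)
A=np.array([.5571,-.449])
near=(np.hypot(W[...,0]-A[0],W[...,1]-A[1])<.31)&(W[...,1]>-.43)
dark=c['color'].max(2)<70
uu=np.indices(W.shape[:2])
q=near&(W[...,2]>.215)&(W[...,2]<.27)&dark&(uu[0]<245)
P=W[q]; print(len(P),np.percentile(P[:,2],[5,50,95]))
r=cv2.minAreaRect((P[:,:2]*1000).astype(np.float32));print('bar rect',r)
vx,vy,x0,y0=cv2.fitLine((P[:,:2]).astype(np.float32),cv2.DIST_HUBER,0,.01,.01).ravel();
print('bar az',np.degrees(np.arctan2(vy,vx)),'pt',x0,y0, P.mean(0))
h=near&(W[...,2]>.12)&(W[...,2]<.215)&(c['color'].min(2)>120)&(uu[0]<245)
P=W[h];
for _ in range(4):
    ct=P.mean(0);n=np.linalg.svd(P-ct,full_matrices=False)[2][2];n*=np.sign(n[2]);d=(P-ct)@n
    P=P[abs(d)<max(.003,np.std(d))]
print('head n',n,'tilt',np.arccos(n[2]),'ct',ct,len(P), 'n az',np.degrees(np.arctan2(n[1],n[0])))
E
python3 bar.py
```

```text
t 20.7 tcp [ 0.5632 -0.2502  0.3538] gap 0.0599 F [ 0.6  0.8 -0.3]
toolx [-0.631  0.776  0.   ] y [ 0.776  0.631 -0.   ] z [-0.  0. -1.]
4291 [0.2411952  0.24665923 0.24846714]
bar rect ((449.2815856933594, -276.4034423828125), (13.055577278137207, 118.5652084350586), 41.561004638671875)
bar az -46.659767 pt 0.45890954 -0.28381556 [ 0.44666651 -0.27134208  0.24591778]
head n [0.31451003 0.29019456 0.90380892] tilt 0.44220815757985427 ct [ 0.41939619 -0.28907963  0.17455855] 13145 n az 42.69734885527387
```

Emit:
{"op": "send_rows", "data": {"deltas": [[0,0,0,-0.05],[19,-34,0,0],[19,-34,0,0],[18.6,-33.7,0,0],[0,0,0,0],[0,0,0,0],[0,0,0,0]], "claw": 50}}

```text
time: 21.33
tool_pos: [0.45, -0.2765, 0.3544]
eef_rot: [1.277, 2.869, 0.0]
wrist_force: [0.9, -0.2, 0.1]
finger_gap: 0.0499
```

```bash
python3 p2.py w13
```

```text
t 21.33 tcp [ 0.45   -0.2765  0.3544] gap 0.0499 F [ 0.9 -0.2  0.1]
toolx [-0.669  0.743 -0.001] y [0.743 0.669 0.001] z [ 0.001 -0.001 -1.   ]
board0 [([0.5666, -0.1931, 0.0233], 0.77), ([0.5583, -0.2503, 0.0274], 0.71)]
key [([0.5649, -0.1939, 0.0256], 0.66)]
park_mouth []
nest0 [([0.5648, -0.2518, 0.0204], 0.94), ([0.5573, -0.313, 0.027], 0.7), ([0.5653, -0.1909, 0.0248], 0.69)]
lock_mouth [([0.3969, -0.199, -0.0003], 0.21)]
lamp_bar []
```

View pics/w13.png

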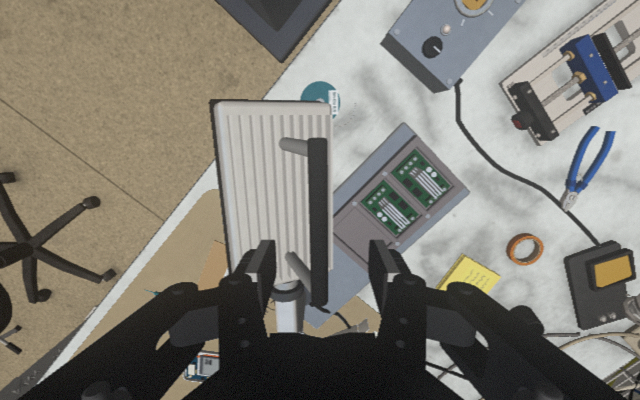

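Emit:
{"op": "send_rows", "data": {"deltas": [[0,0,30,0],[0,0,28,0],[0,0,0,0],[0,0,0,0]]}}

```text
time: 22.02
tool_pos: [0.4494, -0.2757, 0.2943]
eef_rot: [-1.274, -2.867, -0.002]
wrist_force: [-0.3, -0.1, 1.3]
finger_gap: 0.0501
```

Emit:
{"op": "send_rows", "data": {"deltas": [[0,0,0,0],[0,0,0,0],[0,0,0,0],[0,0,0,0],[0,0,0,0]], "claw": 0}}

```text
time: 22.43
tool_pos: [0.4504, -0.2772, 0.2982]
eef_rot: [1.274, 2.867, -0.003]
wrist_force: [0.1, -1.1, 4.9]
finger_gap: 0.0118
```

```bash
cat > arc.py <<'E'
import numpy as np
from h import *
o,m=st()
A=np.array([557.1,-449.]);ay=np.radians(88.6)
def pose(th,ph):
    a=ay+th; d=np.array([np.cos(a),np.sin(a)]);n=np.array([d[1],-d[0]])
    return np.array([*(A+200*d+85*np.sin(ph)*n),165+85*np.cos(ph)+54]),a
N=22
th0=np.arctan2(m[1,0],m[0,0])-ay; p=o['tool_pos']*1000;a=th0+ay
# measured start -> blend to final
p0,_=pose(.757,.442); off=p-p0; print('th0',th0,'off',off)
for i in range(1,N+1):
    f=i/N; th=th0*(1-f); ph=.442*(1-f)
    q,b=pose(th,ph); q=q+off*(1-f)
    x=np.array([np.cos(a),np.sin(a)]);y=np.array([x[1],-x[0]])
    dw=q-p
    print([round(float(dw[:2]@x),1),round(float(dw[:2]@y),1),round(float(-dw[2]),1),round(float(a-b),3)],end=', ')
    p=q;a=b
E
python3 arc.py
```

```text
t 22.43 tcp [ 0.4504 -0.2772  0.2982] gap 0.0118 F [ 0.1 -1.1  4.9]
toolx [-0.67   0.742 -0.004] y [ 0.742  0.67  -0.   ] z [ 0.003 -0.003 -1.   ]
th0 0.7589498163901334 off [-0.01358558 -1.1682031   2.32058952]
[-1.2, 5.0, -0.6, 0.034], [-1.2, 5.3, -0.6, 0.034], [-1.2, 5.3, -0.5, 0.034], [-1.1, 5.3, -0.5, 0.034], [-1.1, 5.3, -0.5, 0.034], [-1.0, 5.3, -0.5, 0.034], [-0.9, 5.3, -0.4, 0.034], [-0.9, 5.3, -0.4, 0.034], [-0.8, 5.3, -0.4, 0.034], [-0.8, 5.3, -0.3, 0.034], [-0.7, 5.2, -0.3, 0.034], [-0.7, 5.2, -0.3, 0.034], [-0.6, 5.2, -0.2, 0.034], [-0.5, 5.2, -0.2, 0.034], [-0.5, 5.2, -0.2, 0.034], [-0.4, 5.2, -0.1, 0.034], [-0.4, 5.2, -0.1, 0.034], [-0.3, 5.2, -0.0, 0.034], [-0.2, 5.2, -0.0, 0.034], [-0.2, 5.2, 0.0, 0.034], [-0.1, 5.2, 0.1, 0.034], [-0.1, 5.2, 0.1, 0.034],
```

Emit:
{"op": "send_rows", "data": {"deltas": [[-1.2,5.0,-0.6,0.034],[-1.2,5.3,-0.6,0.034],[-1.2,5.3,-0.5,0.034],[-1.1,5.3,-0.5,0.034],[-1.1,5.3,-0.5,0.034],[-1.0,5.3,-0.5,0.034],[-0.9,5.3,-0.4,0.034],[-0.9,5.3,-0.4,0.034],[-0.8,5.3,-0.4,0.034],[-0.8,5.3,-0.3,0.034],[-0.7,5.2,-0.3,0.034]]}}

```text
time: 23.35
tool_pos: [0.5048, -0.2543, 0.299]
eef_rot: [1.784, 2.586, -0.0]
wrist_force: [3.5, -1.6, -6.0]
finger_gap: 0.0116
```

```bash
python3 - <<'E'
from h import *
st(); cam('side','side3'); cam('wrist','w14')
E
```

```text
t 23.35 tcp [ 0.5048 -0.2543  0.299 ] gap 0.0116 F [ 3.5 -1.6 -6. ]
toolx [-0.355  0.935 -0.   ] y [0.935 0.355 0.   ] z [ 0. -0. -1.]
```

View pics/side3.png

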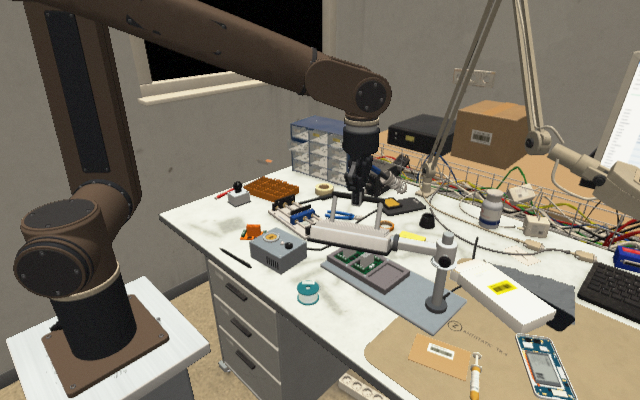

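View pics/w14.png

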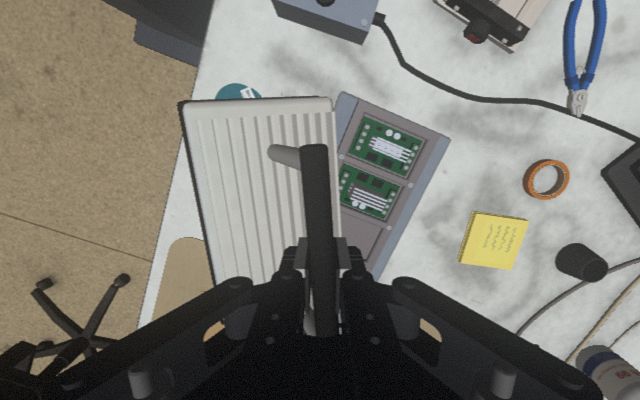

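Emit:
{"op": "send_rows", "data": {"deltas": [[-0.7,5.2,-0.3,0.034],[-0.6,5.2,-0.2,0.034],[-0.5,5.2,-0.2,0.034],[-0.5,5.2,-0.2,0.034],[-0.4,5.2,-0.1,0.034],[-0.4,5.2,-0.1,0.034],[-0.3,5.2,0,0.034],[-0.2,5.2,0,0.034],[-0.2,5.2,0,0.034],[-0.1,5.2,0.1,0.034],[-0.1,5.2,0.1,0.034],[0,0,0,0]]}}

```text
time: 24.45
tool_pos: [0.562, -0.247, 0.3012]
eef_rot: [-2.233, -2.209, -0.003]
wrist_force: [3.6, 1.1, -2.6]
finger_gap: 0.0114
```

Emit:
{"op": "send_rows", "data": {"deltas": [[0,0,0,0],[0,0,0,0],[0,0,0,0]]}}

```text
time: 24.7
tool_pos: [0.5612, -0.2471, 0.3016]
eef_rot: [-2.234, -2.207, -0.002]
wrist_force: [2.5, 3.2, -3.8]
finger_gap: 0.0115
```

```bash
python3 - <<'E'
from h import *
st(); cam('side','side4'); cam('wrist','w15')
E
python3 bar.py
```

```text
t 24.7 tcp [ 0.5612 -0.2471  0.3016] gap 0.0115 F [ 2.5  3.2 -3.8]
toolx [0.012 1.    0.001] y [ 1.    -0.012  0.   ] z [ 0.     0.001 -1.   ]
t 24.8 tcp [ 0.5611 -0.2471  0.3017] gap 0.0116 F [ 3.5  3.  -3.9]
toolx [0.013 1.    0.001] y [ 1.    -0.013  0.   ] z [ 0.     0.001 -1.   ]
2663 [0.2445576  0.24950545 0.25104195]
bar rect ((560.5344848632812, -211.48760986328125), (23.638689041137695, 49.520721435546875), 1.9271899461746216)
bar az -80.44461 pt 0.5571231 -0.20946449 [ 0.55712312 -0.20946449  0.24875842]
head n [0.33156312 0.05289958 0.94194879] tilt 0.34240830583846055 ct [ 0.51423747 -0.2055845   0.18184027] 9562 n az 9.06491327020718
```

View pics/side4.png

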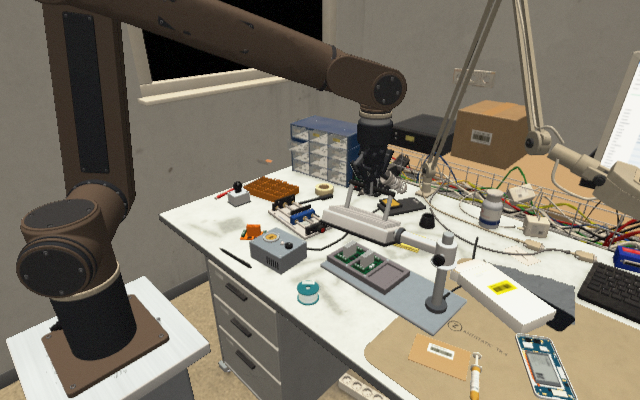

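View pics/w15.png

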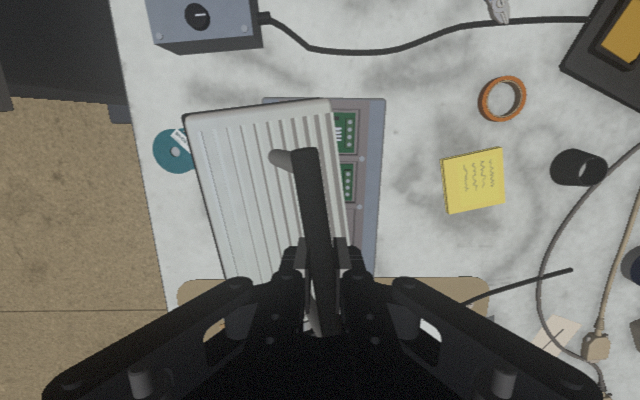

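Emit:
{"op": "send_rows", "data": {"deltas": [[0,0,0,0],[0,0,0,0],[0,0,0,0.05],[0,0,0,0.05],[0,0,0,0.05],[0,0,0,0.05],[0,0,0,0.05],[0,0,0,0.0],[0,0,0,0]], "claw": 0, "newtons": 120}}

```text
time: 25.6
tool_pos: [0.5658, -0.2486, 0.3066]
eef_rot: [2.468, 1.912, 0.013]
wrist_force: [13.1, 3.7, 0.8]
finger_gap: 0.01
```

```bash
python3 bar.py
```

```text
t 25.6 tcp [ 0.5658 -0.2486  0.3066] gap 0.01 F [13.1  3.7  0.8]
toolx [ 0.25   0.968 -0.005] y [ 0.968 -0.25   0.02 ] z [ 0.018 -0.01  -1.   ]
2644 [0.24965799 0.25415142 0.25563777]
bar rect ((566.1142578125, -215.59564208984375), (20.164119720458984, 53.7116584777832), 9.748748779296875)
bar az -85.50541 pt 0.5673424 -0.21097001 [ 0.56734241 -0.21097001  0.25352049]
head n [0.15001274 0.00599049 0.98866591] tilt 0.15070209211341806 ct [ 0.55557707 -0.20467184  0.17649063] 10497 n az 2.2867877306488174
```

Emit:
{"op": "send_rows", "data": {"deltas": [[0,0,0,0.05],[0,0,0,0.05],[0,0,0,0],[0,0,0,0],[0,0,0,0]]}}

```text
time: 26.07
tool_pos: [0.5671, -0.2488, 0.3076]
eef_rot: [2.553, 1.788, 0.017]
wrist_force: [16.0, 3.6, 0.5]
finger_gap: 0.0098
```

```bash
python3 bar.py; python3 -c "
from h import *
cam('wrist','w16')"
```

```text
t 26.07 tcp [ 0.5671 -0.2488  0.3076] gap 0.0098 F [16.   3.6  0.5]
toolx [ 0.342  0.94  -0.005] y [ 0.939 -0.342  0.027] z [ 0.023 -0.014 -1.   ]
2643 [0.25034968 0.25505891 0.25660334]
bar rect ((570.3499755859375, -216.3916778564453), (18.415294647216797, 54.5345458984375), 6.719336032867432)
bar az -88.499115 pt 0.5709665 -0.21137705 [ 0.57096648 -0.21137705  0.25438031]
head n [5.08041316e-02 9.94745997e-04 9.98708141e-01] tilt 0.050835761959700174 ct [ 0.57453804 -0.20786695  0.17630073] 10533 n az 1.1217092733989997
```

View pics/w16.png

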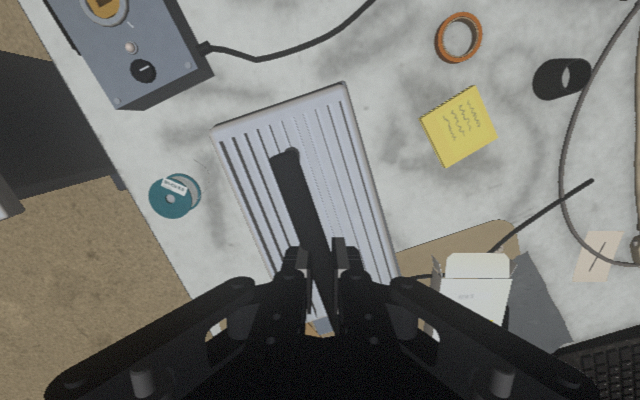

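Emit:
{"op": "send_rows", "data": {"deltas": [[0,0,0,0],[0,0,0,0],[0,0,0,0],[0,0,-20,0],[0,0,-30,0],[0,0,-20,0],[40,0,0,0],[30,0,0,0],[0,0,0,0],[0,0,0,0]], "claw": 50, "newtons": 40}}

```text
time: 27.0
tool_pos: [0.5855, -0.1818, 0.3711]
eef_rot: [-2.585, -1.783, 0.004]
wrist_force: [-0.7, 0.1, -0.5]
finger_gap: 0.0501
```

```bash
python3 bar.py; python3 -c "
from fit import *
cam('wrist','w17')
c=cam('top','top5');W=cloud(c)
m=(W[...,2]>.17)&(W[...,2]<.2)&(abs(W[...,1]+.25)<.1)&(abs(W[...,0]-.56)<.1)
P=W[m];r=cv2.minAreaRect((P[:,:2]*1000).astype(np.float32));print(len(P),r)
cam('side','side5')"
```

```text
t 27.0 tcp [ 0.5855 -0.1818  0.3711] gap 0.0501 F [-0.7  0.1 -0.5]
toolx [ 0.355  0.935 -0.001] y [ 0.935 -0.355 -0.003] z [-0.003 -0.    -1.   ]
114 [0.23027308 0.25073673 0.25533142]
bar rect ((568.4295043945312, -190.62205505371094), (5.974416732788086, 11.5023775100708), 60.84471893310547)
bar az -16.5441 pt 0.56936395 -0.19014405 [ 0.56928564 -0.1905132   0.24778264]
head n [0.02135933 0.00751298 0.99974363] tilt 0.022644055024588966 ct [ 0.57663349 -0.19214147  0.17645138] 3742 n az 19.37892690721679
723 ((559.7724609375, -259.1487731933594), (99.8100357055664, 181.29808044433594), 0.14695216715335846)
```

View pics/w17.png

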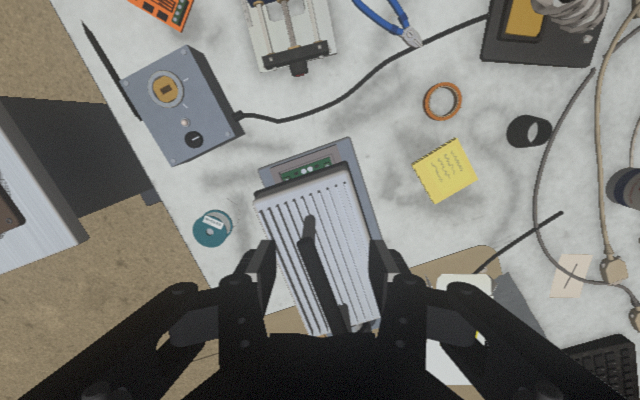

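View pics/side5.png

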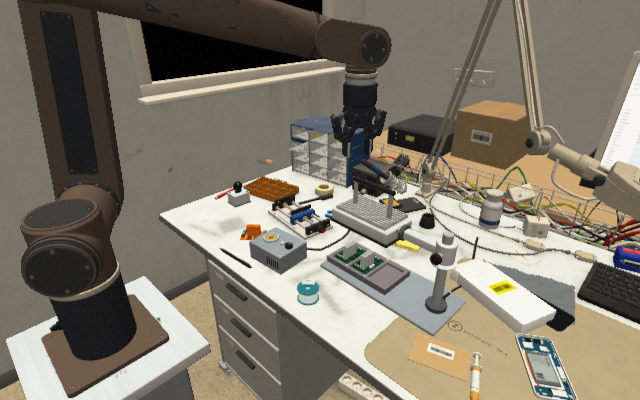

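Emit:
{"op": "send_rows", "data": {"deltas": [[40,0,-30,0],[40,0,-30,0],[0,0,-20,0],[0,0,0,0],[0,0,0,0],[0,0,0,0]]}}

```text
time: 27.7
tool_pos: [0.6093, -0.121, 0.4403]
eef_rot: [-2.587, -1.78, 0.002]
wrist_force: [0.4, -0.1, -0.3]
finger_gap: 0.0502
```

```bash
cat > lamp.py <<'E'
from fit import *
o,m=st()
c=cam('wrist','w18');W=cloud(c)
m=(W[...,2]>.165)&(W[...,2]<.205)&(abs(W[...,1]+.25)<.1)&(abs(W[...,0]-.56)<.12)&(c['color'].min(2)>90)
k,lab,s,_=cv2.connectedComponentsWithStats(m.astype(np.uint8));i=1+s[1:,4].argmax()
P=W[lab==i];print(s[i]);r=cv2.minAreaRect((P[:,:2]*1000).astype(np.float32));print('head',r)
n=np.linalg.svd(P-P.mean(0),full_matrices=False)[2][2];n*=np.sign(n[2]);print('n',n)
d=c['color'].max(2)<70
q=d&(W[...,2]>.235)&(W[...,2]<.27)&(abs(W[...,1]+.25)<.08)&(abs(W[...,0]-.56)<.08)
P=W[q]; 
if len(P): print('bar',cv2.minAreaRect((P[:,:2]*1000).astype(np.float32)),np.percentile(P[:,2],[5,50,95]))
E
python3 lamp.py
```

```text
t 27.7 tcp [ 0.6093 -0.121   0.4403] gap 0.0502 F [ 0.4 -0.1 -0.3]
toolx [ 0.357  0.934 -0.   ] y [ 0.934 -0.357 -0.002] z [-0.002  0.    -1.   ]
[ 268  213  109  125 7114]
head ((563.3688354492188, -251.98220825195312), (178.1197967529297, 100.15656280517578), 87.9305419921875)
n [0.04242694 0.00593346 0.99908195]
bar ((565.97216796875, -229.32586669921875), (81.68958282470703, 12.376518249511719), 87.97344970703125) [0.25033041 0.25499865 0.25661848]
```

View pics/w18.png

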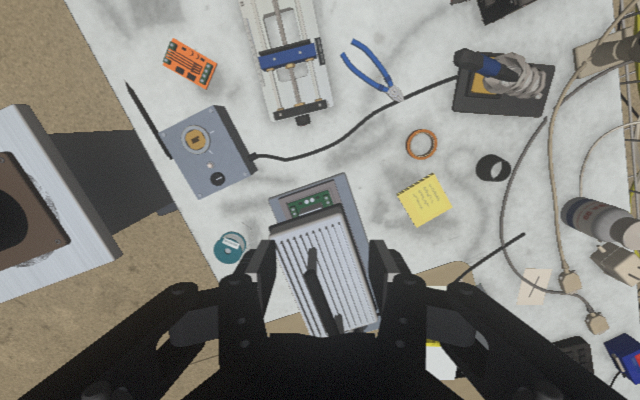

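Emit:
{"op": "send_rows", "data": {"deltas": [[12,-40,0,0],[11,-40,0,0],[10,-40,0,0],[10,-40,0,0],[0,-40,0,0],[0,0,0,-0.12],[0,0,0,-0.12],[0,0,0,-0.12],[0,0,0,-0.12],[0,0,0,-0.12],[0,0,0,-0.12],[0,0,0,-0.12]]}}

```text
time: 28.75
tool_pos: [0.4378, -0.0094, 0.4398]
eef_rot: [-1.627, -2.684, 0.002]
wrist_force: [-0.5, 0.4, -0.3]
finger_gap: 0.0501
```

Emit:
{"op": "send_rows", "data": {"deltas": [[0,0,20,-0.12],[0,0,20,-0.12],[0,0,20,-0.12],[0,0,20,-0.12],[0,0,20,-0.12],[0,0,20,-0.12],[0,0,20,-0.12],[0,0,20,-0.12],[0,0,20,-0.085],[0,0,20,0],[0,0,0,0],[0,0,0,0]]}}

```text
time: 29.75
tool_pos: [0.4368, -0.009, 0.2397]
eef_rot: [-0.08, -3.135, -0.002]
wrist_force: [-0.2, 0.5, 0.5]
finger_gap: 0.0504
```

```bash
python3 p2.py w19
```

```text
t 29.75 tcp [ 0.4368 -0.009   0.2397] gap 0.0504 F [-0.2  0.5  0.5]
toolx [-0.999  0.051  0.005] y [0.051 0.999 0.001] z [-0.005  0.001 -1.   ]
board0 [([0.5545, -0.2491, 0.0249], 0.9), ([0.4617, 0.1075, 0.0026], 0.72)]
key [([0.5654, 0.3284, 0.0437], 0.64)]
park_mouth [([0.5648, 0.3256, 0.0409], 0.57)]
nest0 [([0.5556, -0.3119, 0.0264], 0.75)]
lock_mouth [([0.4412, -0.0098, 0.0614], 0.78)]
lamp_bar [([0.5552, -0.2503, 0.0261], 0.29)]
```

View pics/w19.png

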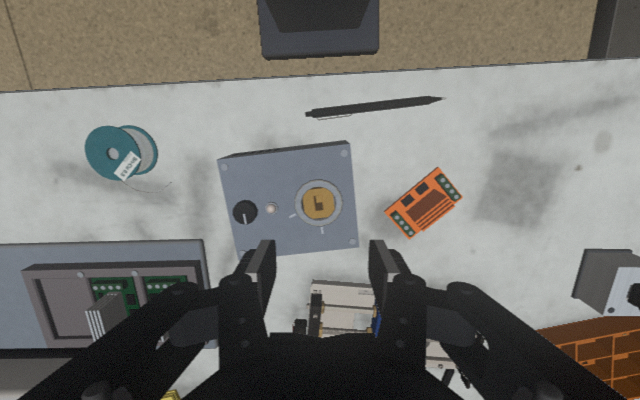

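```bash
cat > lock.py <<'E'
from fit import *
o,m=st()
c=cam('wrist');W=cloud(c)
im=cv2.cvtColor(c['color'],cv2.COLOR_RGB2BGR)
# brass ring points
hsv=cv2.cvtColor(im,cv2.COLOR_BGR2HSV)
br=(hsv[...,0]>12)&(hsv[...,0]<28)&(hsv[...,1]>90)&(np.hypot(W[...,0]-.438,W[...,1]+.010)<.03)
cyl=(W[...,2]>.0585)&(W[...,2]<.064)&(np.hypot(W[...,0]-.438,W[...,1]+.010)<.03)
P=W[cyl];print('ring',cv2.minEnclosingCircle((P[:,:2]*1000).astype(np.float32)),len(P))
P=W[br&cyl];print('brass',cv2.minEnclosingCircle((P[:,:2]*1000).astype(np.float32)),len(P),np.median(P[:,2]))
# project pixel rays on z=.06
v,u=np.indices(br.shape)
ray=np.stack([(u-c['cx'])/c['fx'],(v-c['cy'])/c['fy'],np.ones(u.shape)],-1)@Rc(c).T
E=np.array(c['eye']);G=E+ray*((.0605-E[2])/ray[...,2])[...,None]
g=np.arange(-25,25,.25)
X,Y=np.meshgrid(g,-g) # right=+x? show x right, y up
def proj(Q):
    q=(Q-E)@Rc(c); return (q[...,0]/q[...,2]*c['fx']+c['cx']).astype(np.float32),(q[...,1]/q[...,2]*c['fy']+c['cy']).astype(np.float32)
Q=np.stack([.438+X/1000,-.010+Y/1000,np.full(X.shape,.0605)],-1)
mx,my=proj(Q);rec=cv2.remap(im,mx,my,cv2.INTER_CUBIC)
cv2.imwrite('pics/lock_rect.png',cv2.resize(rec,(600,600)))
inr=np.hypot(X,Y)<12
dk=(rec.max(2)<110)&inr
k,lab,s,_=cv2.connectedComponentsWithStats(dk.astype(np.uint8))
for i in range(1,k):
    if s[i,4]>60:
        yy,xx=np.where(lab==i);pts=np.stack([X[yy,xx]+438,Y[yy,xx]-10],1).astype(np.float32)
        print('dark',s[i,4],cv2.minAreaRect(pts))
E
python3 lock.py
```

```text
t 30.1 tcp [ 0.4387 -0.0088  0.2429] gap 0.0503 F [ 0.   0.1 -0.4]
toolx [-0.999  0.049 -0.002] y [ 0.049  0.999 -0.   ] z [ 0.002 -0.001 -1.   ]
ring ((439.21295166015625, -11.65015697479248), 22.43793296813965) 1594
brass ((439.23944091796875, -11.379331588745117), 15.4115629196167) 662 0.05989801475816198
dark 906 ((438.91455078125, -11.277324676513672), (13.586109161376953, 6.985219955444336), 2.2025980949401855)
```

View pics/lock_rect.png

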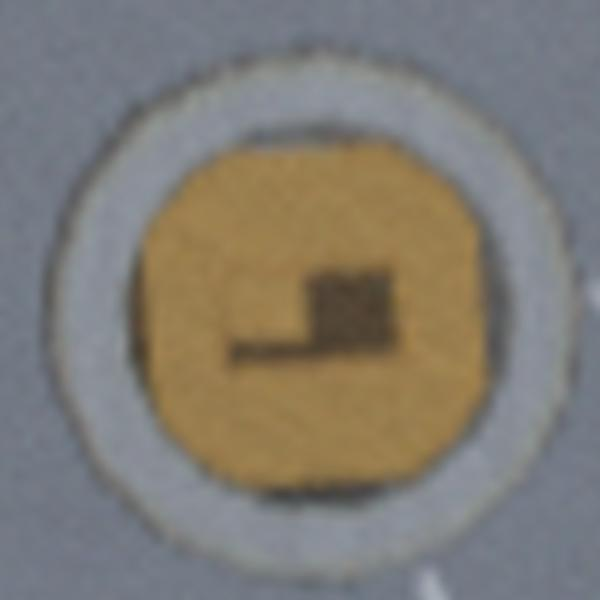

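Emit:
{"op": "send_rows", "data": {"deltas": [[-11.8,37.7,0,0],[-11.8,37.7,0,0],[-11.8,37.7,0,0],[-11.8,37.7,0,0],[-11.8,37.7,0,0],[-11.8,37.7,0,0],[-11.8,37.7,0,0],[-11.8,37.7,0,0],[-11.8,37.7,0,0],[0,0,30,0],[0,0,0,0],[0,0,0,0]]}}

```text
time: 31.15
tool_pos: [0.5597, 0.3248, 0.2095]
eef_rot: [-0.076, -3.136, 0.004]
wrist_force: [-0.1, -0.5, -0.6]
finger_gap: 0.05
```

```bash
cat > key.py <<'E'
from fit import *
import sys
o,m=st()
c=cam('wrist',sys.argv[1]);W=cloud(c)
K=(.5615,.3244)
dark=c['color'].max(2)<90
Wd=W.copy();Wd[~dark]=np.nan
r=rect(Wd,K,.06,.09,.03);print('disc',r,'park',rect(W,K,.036,.044,.05))
r2=rect(Wd,K,.072,.09,.03);print(r2)
d=np.array([r[0][0],r[0][1],120])-o['tool_pos']*1000;print(m.T@d)
E
python3 key.py w20
```

```text
t 31.15 tcp [0.5597 0.3248 0.2095] gap 0.05 F [-0.1 -0.5 -0.6]
toolx [-0.999  0.048  0.005] y [ 0.048  0.999 -0.003] z [-0.005 -0.002 -1.   ]
disc ((561.4, 325.1), (30.8, 8.6), -2.9, 490, 0.0784) park ((562.8, 324.6), (60.5, 50.1), -3.7, 3176, 0.0399)
((562.0, 325.2), (29.6, 8.5), -3.1, 423, 0.0788)
[-2.16419472  0.6082546  89.45754664]
```

View pics/w20.png

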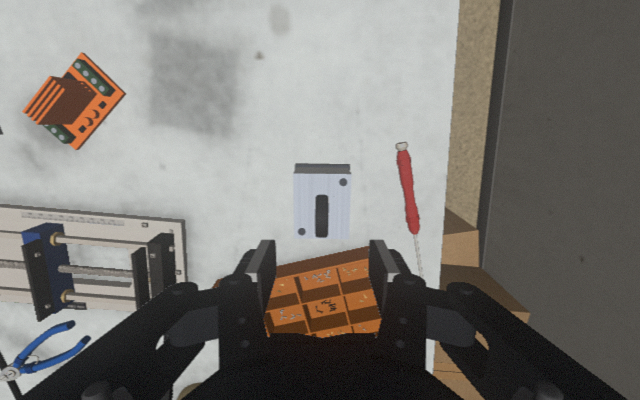

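```bash
python3 - <<'E'
from fit import *
c=cam('wrist');W=cloud(c)
m=(W[...,0]>.6)&(W[...,0]<.72)&(abs(W[...,1]-.31)<.08)&(W[...,2]<.13)&(W[...,2]>0.005)
P=W[m];print(P[:,2].max(),P[:,0].min(),np.percentile(P[:,2],[50,95]))
E
```

```text
0.029879245172446667 0.6196025369523135 [0.01769484 0.02754057]
```

Emit:
{"op": "send_rows", "data": {"deltas": [[-2.3,0.3,0,0],[0,0,20,0],[0,0,30,0],[0,0,20,0],[0,0,16,0],[0,0,0,0],[0,0,0,0],[0,0,0,0]], "claw": 35}}

```text
time: 31.92
tool_pos: [0.5646, 0.325, 0.1281]
eef_rot: [0.079, 3.137, 0.002]
wrist_force: [-0.8, 0.6, 0.6]
finger_gap: 0.0351
```

Emit:
{"op": "send_rows", "data": {"deltas": [[0,0,0,0],[0,0,0,0],[0,0,0,0],[0,0,0,0],[0,0,0,0]], "claw": 0, "newtons": 70}}

```text
time: 32.33
tool_pos: [0.5645, 0.3255, 0.128]
eef_rot: [0.077, 3.137, 0.001]
wrist_force: [0.2, -0.1, 6.1]
finger_gap: 0.0089
```

```bash
python3 key.py w21
```

```text
t 32.33 tcp [0.5645 0.3255 0.128 ] gap 0.0089 F [ 0.2 -0.1  6.1]
toolx [-0.999  0.049 -0.003] y [0.049 0.999 0.001] z [ 0.003  0.001 -1.   ]
disc ((560.6, 325.7), (29.3, 29.1), 47.4, 2619, 0.0779) park ((558.8, 324.9), (53.1, 50.2), -3.6, 4430, 0.0399)
((560.7, 328.7), (29.3, 27.7), -57.0, 1974, 0.0795)
[3.88559249 0.05207509 8.00431935]
```

View pics/w21.png

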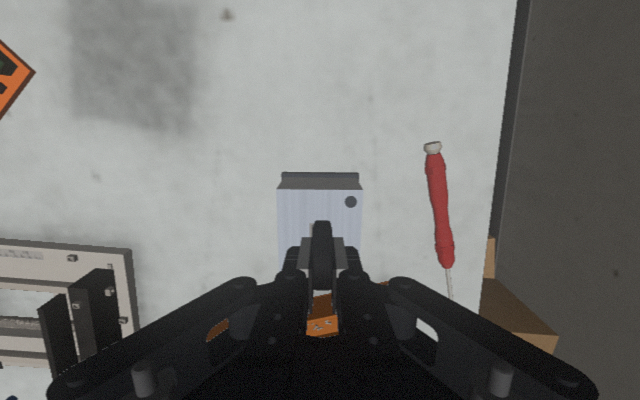

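Emit:
{"op": "send_rows", "data": {"deltas": [[0,0,-5,0],[0,0,-10,0],[0,0,-15,0],[0,0,-25,0],[0,0,-35,0],[0,0,-35,0],[0,0,0,0],[0,0,0,0],[0,0,0,0]]}}

```text
time: 33.13
tool_pos: [0.5629, 0.3251, 0.2514]
eef_rot: [-0.077, -3.14, -0.0]
wrist_force: [0.4, -0.1, -0.5]
finger_gap: 0.0089
```

```bash
cat > hk.py <<'E'
from fit import *
import sys
o,m=st()
c=cam('wrist',sys.argv[1]);W=cloud(c)
T=(W-o['tool_pos'])@m*1000  # tool coordinates
q=(abs(T[...,0])<60)&(abs(T[...,1])<12)&(T[...,2]>35)&(T[...,2]<140)
for lo in range(35,130,6):
    s=q&(T[...,2]>=lo)&(T[...,2]<lo+6)
    P=T[s]
    if len(P)>5: print(lo,len(P),'x',np.round(np.percentile(P[:,0],[2,50,98]),1),'y',np.round(np.percentile(P[:,1],[2,50,98]),1))
cv2.imwrite('pics/'+sys.argv[1]+'z.png',cv2.resize(cv2.cvtColor(c['color'],cv2.COLOR_RGB2BGR)[120:330,200:440],None,fx=3,fy=3,interpolation=cv2.INTER_CUBIC)[:600])
E
python3 hk.py w22; python3 -c "
from h import *
import cv2
c=cam('side')
a=cv2.cvtColor(c['color'],cv2.COLOR_RGB2BGR)[60:260,160:360];cv2.imwrite('pics/s22.png',cv2.resize(a,None,fx=3,fy=3,interpolation=cv2.INTER_CUBIC))"
```

```text
t 33.13 tcp [0.5629 0.3251 0.2514] gap 0.0089 F [ 0.4 -0.1 -0.5]
toolx [-0.999  0.049  0.   ] y [0.049 0.999 0.   ] z [-0.  0. -1.]
35 548 x [-10.4   8.6  11.4] y [-9.2  5.3 11.1]
41 329 x [-8.7 10.5 11.4] y [-11.2   0.2  11.3]
47 980 x [-8.   7.9 14.1] y [-9.6  0.7 10.3]
53 384 x [-10.4  14.8  17.9] y [-11.3   0.7  11. ]
59 243 x [ 7.  11.3 19. ] y [-11.4   0.2  11.2]
65 111 x [ 6.9 10.9 18.7] y [-11.3   0.6  11.4]
77 28 x [13.3 14.  14.4] y [-3.4  0.9  5.1]
83 35 x [12.2 13.9 14.2] y [-3.7  1.2  5.8]
101 14 x [7.7 8.  8.5] y [-1.4  1.2  3.1]
```

View pics/w22z.png

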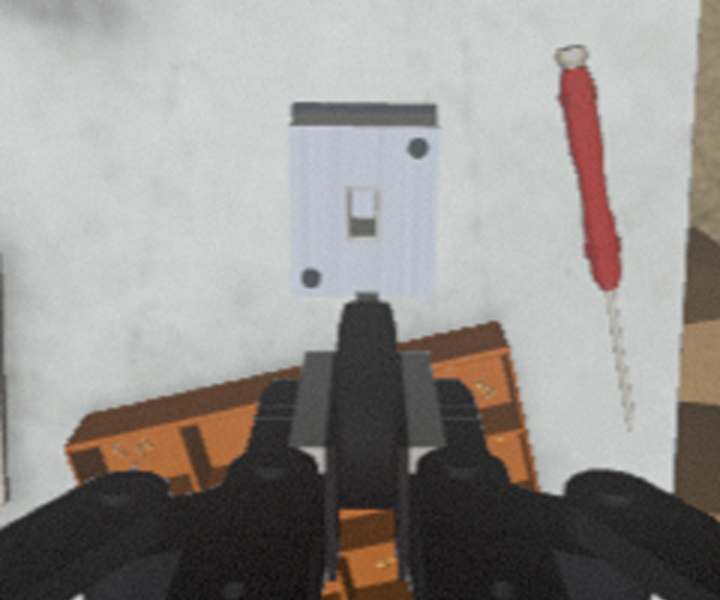

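View pics/s22.png

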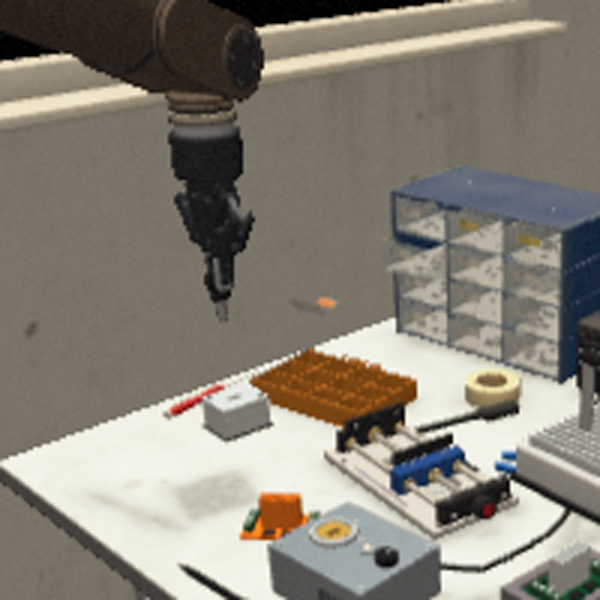

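Emit:
{"op": "send_rows", "data": {"deltas": [[0,0,0,-0.1],[15.5,-36.7,0,0],[15.5,-36.7,0,0],[15.5,-36.7,0,0],[15.5,-36.7,0,0],[15.5,-36.7,0,0],[15.5,-36.7,0,0],[15.5,-36.7,0,0],[15.5,-36.7,0,0],[15.3,-36.9,0,0],[0,0,0,0],[0,0,0,0]]}}

```text
time: 34.23
tool_pos: [0.4398, -0.0136, 0.2494]
eef_rot: [0.072, -3.138, -0.002]
wrist_force: [0.6, 0.9, -0.6]
finger_gap: 0.0084
```

Emit:
{"op": "send_rows", "data": {"deltas": [[0,0,0,0],[0,0,0,0],[0,0,0,0],[0,0,0,0]]}}

```text
time: 34.57
tool_pos: [0.4411, -0.0109, 0.2506]
eef_rot: [0.083, -3.14, -0.0]
wrist_force: [0.0, -0.4, -0.8]
finger_gap: 0.0084
```

```bash
python3 hk.py w23; python3 lock.py
```

```text
t 34.57 tcp [ 0.4411 -0.0109  0.2506] gap 0.0084 F [ 0.  -0.4 -0.8]
toolx [-0.999 -0.053  0.001] y [-0.053  0.999  0.   ] z [-0.001  0.    -1.   ]
35 545 x [-10.3   8.7  11.3] y [-9.3  5.3 11.1]
41 342 x [-9.9 10.4 11.3] y [-11.3  -0.   11.3]
47 973 x [-8.5  7.7 13.9] y [-9.6  0.7 10.4]
53 395 x [-12.7  14.5  17.8] y [-11.3   0.7  11. ]
59 254 x [ 6.7 11.3 18.9] y [-11.5   0.2  11.3]
65 105 x [ 7.4 10.9 18.6] y [-10.7   0.2  11.5]
77 27 x [13.2 13.8 14.3] y [-3.4  1.2  5.2]
83 25 x [11.8 13.6 14.2] y [-3.8  0.6  5.5]
101 21 x [7.6 8.  8.3] y [-1.4  1.2  3.1]
t 34.62 tcp [ 0.4411 -0.011   0.2506] gap 0.0086 F [ 0.6  0.9 -0.4]
toolx [-0.999 -0.053  0.001] y [-0.053  0.999  0.   ] z [-0.001  0.    -1.   ]
ring ((439.28985595703125, -11.350993156433105), 22.455101013183594) 1510
brass ((439.40020751953125, -11.186055183410645), 15.430203437805176) 634 0.05990388617634973
dark 682 ((442.5, -11.125), (6.75, 6.5), 90.0)
```

View pics/w23z.png

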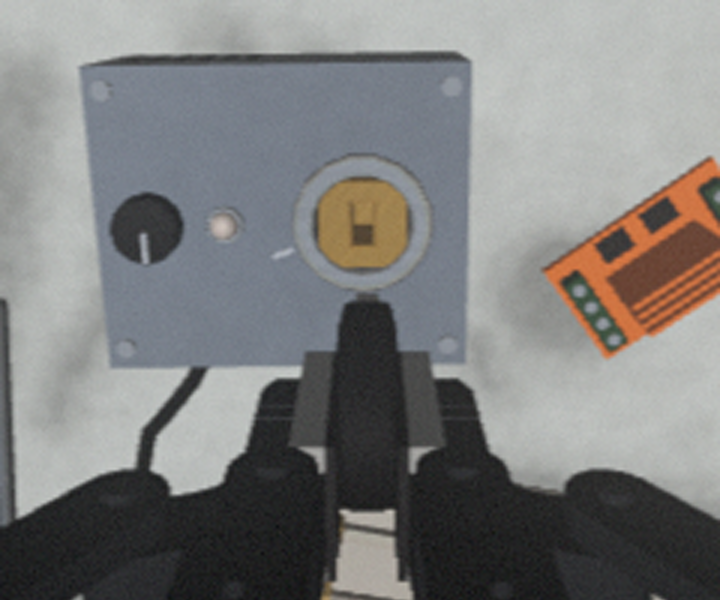

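View pics/lock_rect.png

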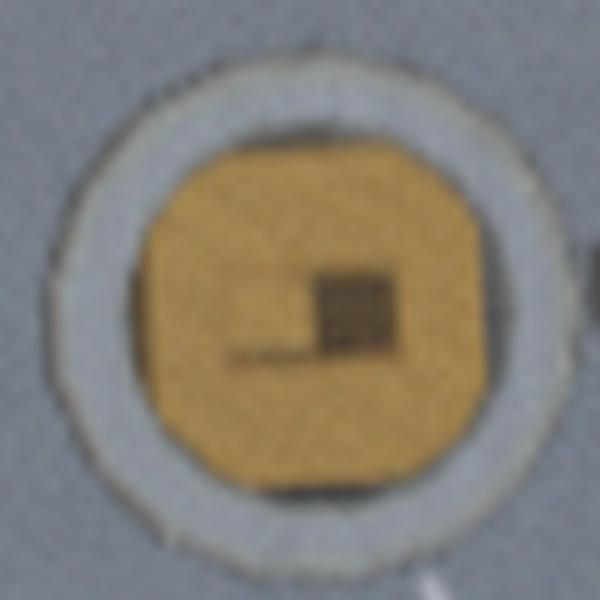

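Emit:
{"op": "send_rows", "data": {"deltas": [[-0.1,-1.0,0,0],[0,0,30,0],[0,0,25,0],[0,0,12,0],[0,0,0,0],[0,0,0,0],[0,0,0,0]]}}

```text
time: 35.25
tool_pos: [0.4419, -0.0131, 0.185]
eef_rot: [-0.08, 3.139, -0.001]
wrist_force: [0.5, 0.2, 0.5]
finger_gap: 0.0083
```

```bash
python3 hk.py w24|head -3; python3 lock.py | tail -4
```

```text
t 35.25 tcp [ 0.4419 -0.0131  0.185 ] gap 0.0083 F [0.5 0.2 0.5]
toolx [-0.999 -0.051 -0.002] y [-0.051  0.999 -0.001] z [ 0.002 -0.001 -1.   ]
35 565 x [-10.2   8.5  11.3] y [-9.2  5.2 11.2]
toolx [-0.999 -0.051 -0.003] y [-0.051  0.999 -0.001] z [ 0.003 -0.001 -1.   ]
ring ((438.9464111328125, -11.425079345703125), 22.270971298217773) 2099
brass ((439.0727233886719, -11.378649711608887), 15.570409774780273) 867 0.059884336594488746
dark 1951 ((443.4007568359375, -11.692010879516602), (13.043350219726562, 13.38390827178955), 2.6025619506835938)
```

View pics/w24z.png

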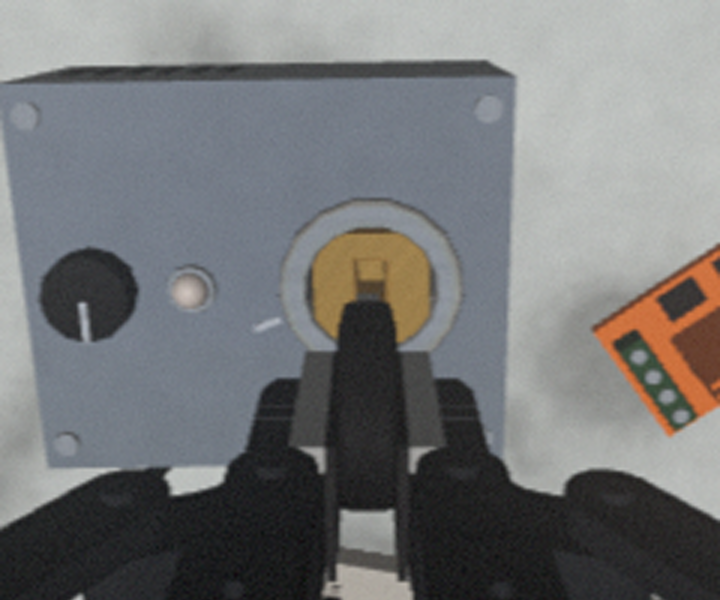

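Emit:
{"op": "send_rows", "data": {"deltas": [[0,0,0,0],[0,0,0,0],[0,0,0,0],[0,0,0,0],[0,0,0,0],[0,0,0,0]]}}

```text
time: 35.85
tool_pos: [0.4411, -0.013, 0.1839]
eef_rot: [-0.08, 3.141, -0.0]
wrist_force: [0.0, -0.6, -0.6]
finger_gap: 0.0089
```

```bash
cat > kl.py <<'E'
from fit import *
for _ in range(3):
    o=arm.get_obs();m=R.from_rotvec(o['eef_rot']).as_matrix()
    c=cam('wrist');W=cloud(c)
    cyl=(W[...,2]>.0585)&(W[...,2]<.064)&(np.hypot(W[...,0]-.439,W[...,1]+.011)<.03)
    P=W[cyl];r=cv2.minEnclosingCircle((P[:,:2]*1000).astype(np.float32))
    T=(W-o['tool_pos'])@m*1000
    s=(abs(T[...,1])<12)&(abs(T[...,0])<30)&(T[...,2]>75)&(T[...,2]<90)
    S=T[s]; k=np.array([np.percentile(S[:,0],95)-12,(np.percentile(S[:,1],2)+np.percentile(S[:,1],98))/2,0]) if len(S)>5 else np.array([2,.9,0])
    kw=o['tool_pos']*1000+m@k
    print('t',round(o['time'],2),'tcp',np.round(o['tool_pos']*1000,1),'k',np.round(k,1),'key',np.round(kw[:2],1),'lock',np.round(r[0],1),round(r[1],1),'F',np.round(o['wrist_force'],1))
E
python3 kl.py
```

```text
t 35.85 tcp [441.1 -13.  183.9] k [2.1 0.9 0. ] key [438.9 -12.2] lock [438.9 -11.5] 22.4 F [ 0.  -0.6 -0.6]
t 35.9 tcp [441.1 -13.  183.8] k [2.1 0.9 0. ] key [438.9 -12.2] lock [438.9 -11.6] 22.3 F [-0.3  0.1  0.5]
t 35.95 tcp [441.1 -13.  183.8] k [2.2 0.9 0. ] key [438.8 -12.2] lock [438.8 -11.4] 22.4 F [ 0.3  0.1 -0.6]
```

Emit:
{"op": "send_rows", "data": {"deltas": [[0,0.8,0,0],[0,0,5,0],[0,0,5,0],[0,0,4,0],[0,0,4,0],[0,0,0,0],[0,0,0,0]]}}

```text
time: 36.58
tool_pos: [0.4408, -0.0122, 0.1653]
eef_rot: [0.08, -3.139, -0.0]
wrist_force: [0.1, -1.2, 0.3]
finger_gap: 0.0088
```

```bash
python3 kl.py
```

```text
t 36.58 tcp [440.8 -12.2 165.3] k [2.2 0.9 0. ] key [438.6 -11.4] lock [439.  -11.4] 22.3 F [ 0.1 -1.2  0.3]
t 36.63 tcp [441.  -12.2 165.6] k [2.2 0.9 0. ] key [438.8 -11.4] lock [438.8 -11.5] 22.4 F [-0.7 -0.7 -0.4]
t 36.68 tcp [441.1 -12.2 165.9] k [2.2 0.9 0. ] key [438.9 -11.5] lock [438.8 -11.4] 22.3 F [-0.7 -0.8 -0.2]
```

Emit:
{"op": "send_rows", "data": {"deltas": [[0,0,5,0],[0,0,5,0],[0,0,4,0],[0,0,3,0],[0,0,1,0],[0,0,0,0],[0,0,0,0]]}}

```text
time: 37.32
tool_pos: [0.4408, -0.0122, 0.1479]
eef_rot: [0.08, -3.139, -0.001]
wrist_force: [-2.3, 0.7, 4.1]
finger_gap: 0.0085
```

```bash
python3 kl.py|tail -1;python3 - <<'E'
from fit import *
c=cam('side','side6');print([(np.round(w(c,d['at']),4).tolist(),round(d['confidence'],2)) for d in arm.landmark_of('side','board0')])
print([(np.round(w(c,d['at']),4).tolist(),round(d['confidence'],2)) for d in arm.landmark_of('side','lamp_bar')],[(np.round(w(c,d['at']),4).tolist(),round(d['confidence'],2)) for d in arm.landmark_of('side','key')])
a=cv2.imread('pics/side6.png')[130:330,210:490];cv2.imwrite('pics/side6z.png',cv2.resize(a,None,fx=2.8,fy=2.8,interpolation=cv2.INTER_CUBIC))
c=cam('top','top6');W=cloud(c)
m=(W[...,2]>.16)&(W[...,2]<.21)&(abs(W[...,1]+.25)<.1)&(abs(W[...,0]-.56)<.08)
P=W[m];print(cv2.minAreaRect((P[:,:2]*1000).astype(np.float32)));n=np.linalg.svd(P-P.mean(0),full_matrices=False)[2][2];print(n)
E
```

```text
t 37.42 tcp [440.8 -12.1 147.9] k [10.8  0.   0. ] key [430.  -12.7] lock [438.3 -11.3] 22.3 F [-2.7  0.4  4.6]
[([0.562, -0.2487, 0.0197], 0.7), ([0.4582, 0.1081, -0.0044], 0.48)]
[([0.5651, -0.2481, 0.2499], 0.76)] [([0.4361, -0.0151, 0.0555], 0.4)]
((562.602294921875, -257.74029541015625), (184.8667449951172, 101.27702331542969), 88.08721160888672)
[0.00270513 0.00176325 0.99999479]
```

View pics/side6z.png

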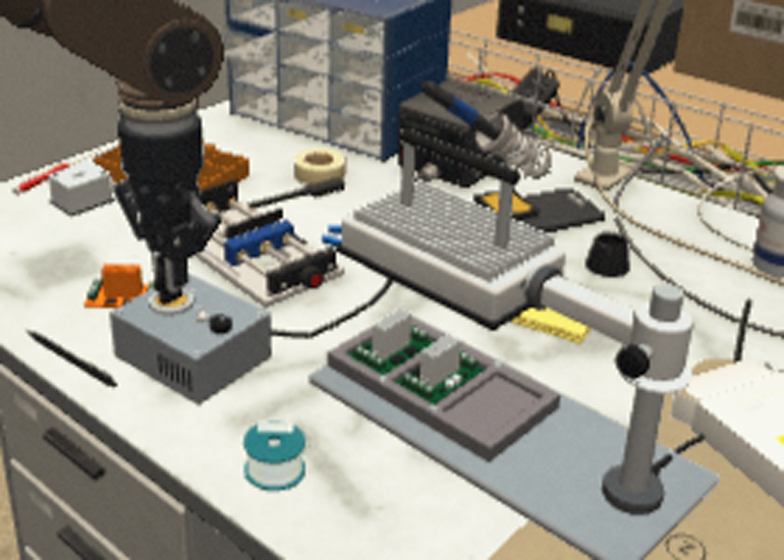

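Emit:
{"op": "send_rows", "data": {"deltas": [[0.04,-0.21,0,0.1],[0.04,-0.21,0,0.1],[0.04,-0.21,0,0.1],[0.04,-0.21,0,0.1],[0.04,-0.21,0,0.1],[0.04,-0.21,0,0.1],[0.04,-0.21,0,0.1],[0.04,-0.21,0,0.1],[0.04,-0.21,0,0.1],[0.04,-0.21,0,0.1],[0.04,-0.21,0,0.1],[0.04,-0.21,0,0.1]]}}

```text
time: 38.72
tool_pos: [0.44, -0.0146, 0.148]
eef_rot: [1.712, 2.631, -0.001]
wrist_force: [-0.3, -2.4, 2.0]
finger_gap: 0.0088
```

```bash
python3 - <<'E'
from h import *
o,m=st();print(o['ft_torque'],np.round(o['qpos'],2),np.degrees(np.arctan2(m[1,0],m[0,0])))
cam('wrist','w25')
E
```

```text
t 38.72 tcp [ 0.44   -0.0146  0.148 ] gap 0.0088 F [-0.3 -2.4  2. ]
toolx [-0.405  0.914 -0.002] y [0.914 0.405 0.001] z [ 0.002 -0.002 -1.   ]
[-0.32734701  0.15450206  0.06707431] [-0.26 -0.04  2.25 -0.    0.93 -0.68] 113.91622238262374
```

View pics/w25.png

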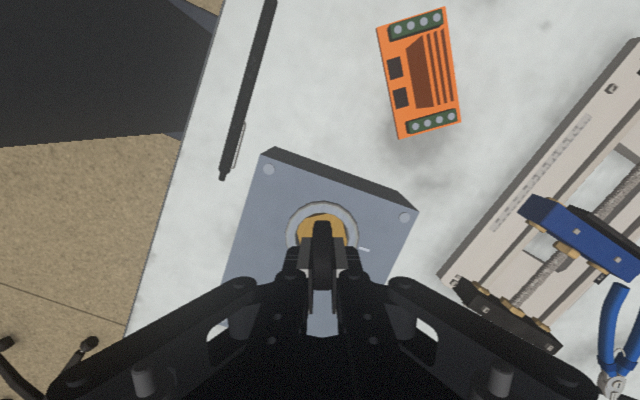

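Emit:
{"op": "send_rows", "data": {"deltas": [[0.04,-0.14,0,0.07],[0.04,-0.14,0,0.07],[0.02,-0.1,0,0.05],[0,0,0,0],[0,0,0,0]]}}

```text
time: 39.18
tool_pos: [0.4396, -0.0147, 0.148]
eef_rot: [1.945, 2.464, -0.001]
wrist_force: [-0.4, -1.8, 1.8]
finger_gap: 0.009
```

```bash
python3 - <<'E'
from h import *
o,m=st();print(o['ft_torque'],np.degrees(np.arctan2(m[1,0],m[0,0])))
c=cam('wrist','w26')
cv2.imwrite('pics/w26z.png',cv2.resize(cv2.cvtColor(c['color'],cv2.COLOR_RGB2BGR)[140:320,220:420],None,fx=3,fy=3,interpolation=cv2.INTER_CUBIC))
E
```

```text
t 39.18 tcp [ 0.4396 -0.0147  0.148 ] gap 0.009 F [-0.4 -1.8  1.8]
toolx [-0.232  0.973 -0.002] y [0.973 0.232 0.001] z [ 0.002 -0.002 -1.   ]
[-0.55322358 -0.00670671  0.06356399] 103.43848705937988
```

View pics/w26z.png

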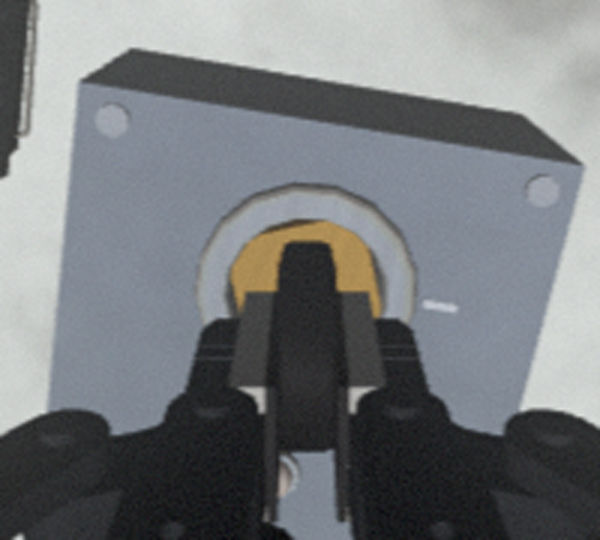

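Emit:
{"op": "send_rows", "data": {"deltas": [[0.02,-0.1,0,0.05],[0.02,-0.1,0,0.05],[0,0,0,0],[0,0,0,0]]}}

```text
time: 39.57
tool_pos: [0.4393, -0.0145, 0.148]
eef_rot: [2.066, 2.364, -0.0]
wrist_force: [0.2, -5.3, 1.4]
finger_gap: 0.0087
```

```bash
python3 - <<'E'
from h import *
o,m=st();print(o['ft_torque'],np.degrees(np.arctan2(m[1,0],m[0,0])))
E
```

```text
t 39.57 tcp [ 0.4393 -0.0145  0.148 ] gap 0.0087 F [ 0.2 -5.3  1.4]
toolx [-0.134  0.991 -0.001] y [0.991 0.134 0.001] z [ 0.001 -0.001 -1.   ]
[-0.74220632 -0.04952236  0.14893007] 97.7130935584238
```

Emit:
{"op": "send_rows", "data": {"deltas": [[0,0,0,0],[0,0,0,0],[0,0,0,0],[0,0,0,0],[0,0,0,0],[0,0,0,0],[0,0,0,0],[0,0,0,0],[0,0,0,0],[0,0,0,0],[0,0,0,0],[0,0,0,0]]}}

```text
time: 40.57
tool_pos: [0.4393, -0.0145, 0.148]
eef_rot: [2.068, 2.363, -0.0]
wrist_force: [0.4, -4.1, 1.2]
finger_gap: 0.0085
```

Emit:
{"op": "send_rows", "data": {"deltas": [[0,0,0,0],[0,0,0,0],[0,0,0,0],[0,0,0,0],[0,0,0,0],[0,0,0,0],[0,0,0,0],[0,0,0,0],[0,0,0,0],[0,0,0,0],[0,0,0,0],[0,0,0,0]]}}

```text
time: 41.57
tool_pos: [0.4393, -0.0145, 0.148]
eef_rot: [2.068, 2.362, -0.0]
wrist_force: [-0.3, -4.8, 0.9]
finger_gap: 0.0084
```

```bash
python3 - <<'E'
from fit import *
o,m=st()
cam('top','top7');c=cam('side','side7')
a=cv2.imread('pics/side7.png')[130:330,210:490];cv2.imwrite('pics/side7z.png',cv2.resize(a,None,fx=2.8,fy=2.8,interpolation=cv2.INTER_CUBIC))
E
```

```text
t 41.57 tcp [ 0.4393 -0.0145  0.148 ] gap 0.0084 F [-0.3 -4.8  0.9]
toolx [-0.132  0.991 -0.001] y [0.991 0.132 0.001] z [ 0.001 -0.001 -1.   ]
```

View pics/side7z.png

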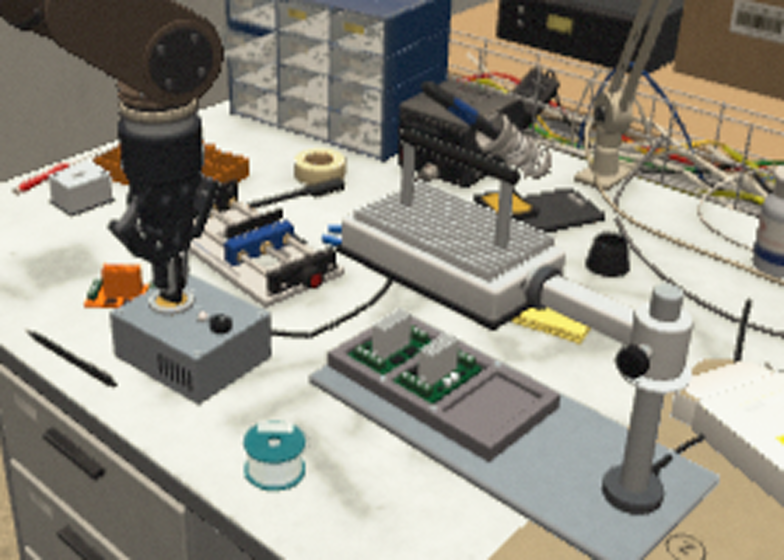

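```bash
python3 - <<'E'
from h import *
c=cam('wrist','w27')
cv2.imwrite('pics/w27z.png',cv2.resize(cv2.cvtColor(c['color'],cv2.COLOR_RGB2BGR)[140:320,220:420],None,fx=3,fy=3,interpolation=cv2.INTER_CUBIC))
E
```

```text
(no output)
```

View pics/w27z.png

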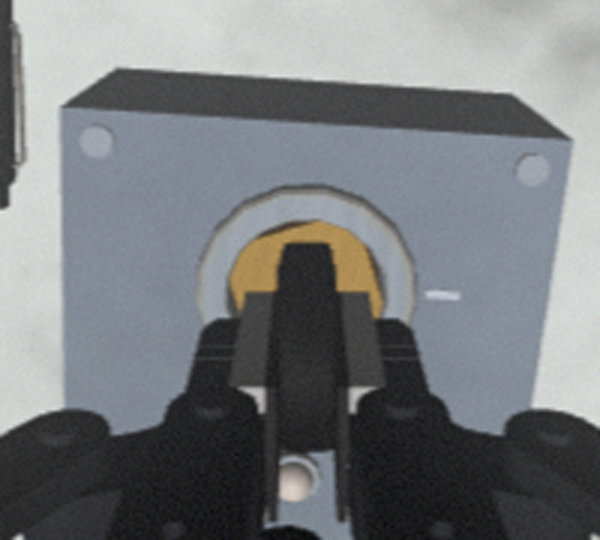

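Emit:
{"op": "send_rows", "data": {"deltas": [[0,0,0,0],[0,0,0,0],[0,0,0,0],[0,0,0,0],[0,0,0,0],[0,0,0,0],[0,0,0,0],[0,0,0,0],[0,0,0,0],[0,0,0,0],[0,0,0,0],[0,0,0,0]]}}

```text
time: 42.72
tool_pos: [0.4393, -0.0145, 0.148]
eef_rot: [2.068, 2.363, -0.0]
wrist_force: [1.1, -5.8, 0.4]
finger_gap: 0.0092
```

Emit:
{"op": "send_rows", "data": {"deltas": [[0,0,0,0],[0,0,0,0],[0,0,0,0],[0,0,0,0],[0,0,0,0],[0,0,0,0],[0,0,0,0],[0,0,0,0],[0,0,0,0],[0,0,0,0],[0,0,0,0],[0,0,0,0]]}}

```text
time: 43.72
tool_pos: [0.4393, -0.0145, 0.148]
eef_rot: [2.068, 2.362, -0.0]
wrist_force: [0.6, -4.0, 0.7]
finger_gap: 0.0087
```

Emit:
{"op": "send_rows", "data": {"deltas": [[0,0,0,0],[0,0,0,0],[0,0,0,0],[0,0,0,0],[0,0,0,0],[0,0,0,0],[0,0,0,0],[0,0,0,0],[0,0,0,0],[0,0,0,0],[0,0,0,0],[0,0,0,0]]}}

```text
time: 44.72
tool_pos: [0.4393, -0.0145, 0.148]
eef_rot: [2.068, 2.362, -0.0]
wrist_force: [0.6, -5.6, 0.2]
finger_gap: 0.0088
```

Emit:
{"op": "send_rows", "data": {"deltas": [[0,0,0,0],[0,0,0,0],[0,0,0,0],[0,0,0,0],[0,0,0,0],[0,0,0,0],[0,0,0,0],[0,0,0,0],[0,0,0,0],[0,0,0,0]]}}

```text
time: 45.55
tool_pos: [0.4392, -0.0145, 0.148]
eef_rot: [2.068, 2.363, -0.0]
wrist_force: [1.4, -5.5, 0.5]
finger_gap: 0.0084
```

Emit:
{"op": "send_rows", "data": {"deltas": [[-0.02,0.25,0,-0.12],[-0.02,0.25,0,-0.12],[-0.02,0.25,0,-0.12],[-0.02,0.25,0,-0.12],[-0.02,0.25,0,-0.12],[-0.02,0.25,0,-0.12],[-0.02,0.25,0,-0.12],[-0.02,0.25,0,-0.12],[-0.02,0.25,0,-0.12],[-0.02,0.25,0,-0.12],[-0.02,0.25,0,-0.12],[-0.02,0.25,0,-0.12]]}}

```text
time: 46.55
tool_pos: [0.4407, -0.0121, 0.1479]
eef_rot: [0.009, -3.14, -0.002]
wrist_force: [-2.8, -3.9, 3.6]
finger_gap: 0.0087
```

Emit:
{"op": "send_rows", "data": {"deltas": [[0,0.2,0,-0.08],[0,0.2,0,-0.08],[0,0,0,0],[0,0,0,0]]}}

```text
time: 46.88
tool_pos: [0.4407, -0.0118, 0.148]
eef_rot: [0.249, -3.13, -0.001]
wrist_force: [-2.8, -2.6, 5.3]
finger_gap: 0.009
```

```bash
cat > tq.py <<'E'
from h import *
import sys
o,m=st();print(o['ft_torque'],np.degrees(np.arctan2(m[1,0],m[0,0])))
c=cam('wrist')
cv2.imwrite('pics/'+sys.argv[1]+'.png',cv2.resize(cv2.cvtColor(c['color'],cv2.COLOR_RGB2BGR)[140:320,220:420],None,fx=3,fy=3,interpolation=cv2.INTER_CUBIC))
E
python3 tq.py w28
```

```text
t 46.88 tcp [ 0.4407 -0.0118  0.148 ] gap 0.009 F [-2.8 -2.6  5.3]
toolx [-0.987 -0.158  0.001] y [-0.158  0.987  0.001] z [-0.001  0.001 -1.   ]
[-0.62171625  0.50696853 -0.00469097] -170.92074069258365
```

View pics/w28.png

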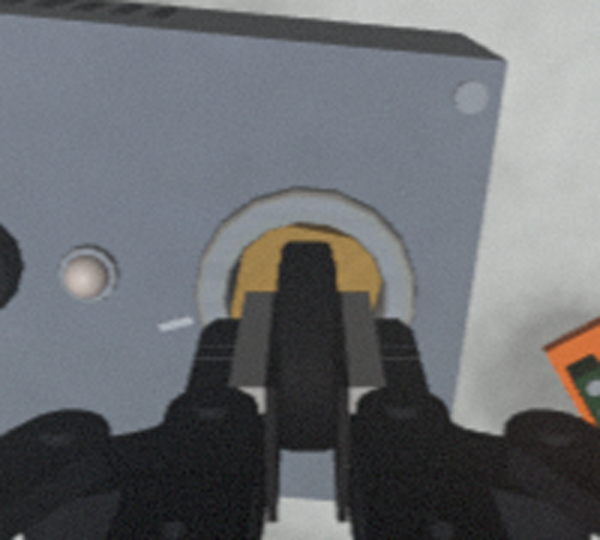

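Emit:
{"op": "send_rows", "data": {"deltas": [[0,0.15,0,-0.07],[0,0.15,0,-0.07],[0,0,0,0],[0,0,0,0]]}}

```text
time: 47.27
tool_pos: [0.4407, -0.0116, 0.148]
eef_rot: [0.468, -3.105, -0.001]
wrist_force: [-2.6, -3.6, 5.2]
finger_gap: 0.0087
```

```bash
python3 tq.py w29
```

```text
t 47.27 tcp [ 0.4407 -0.0116  0.148 ] gap 0.0087 F [-2.6 -3.6  5.2]
toolx [-0.956 -0.295  0.001] y [-0.295  0.956  0.001] z [-0.001  0.    -1.   ]
[-0.61829631  0.46684036 -0.08110696] -162.8716325389016
```

View pics/w29.png

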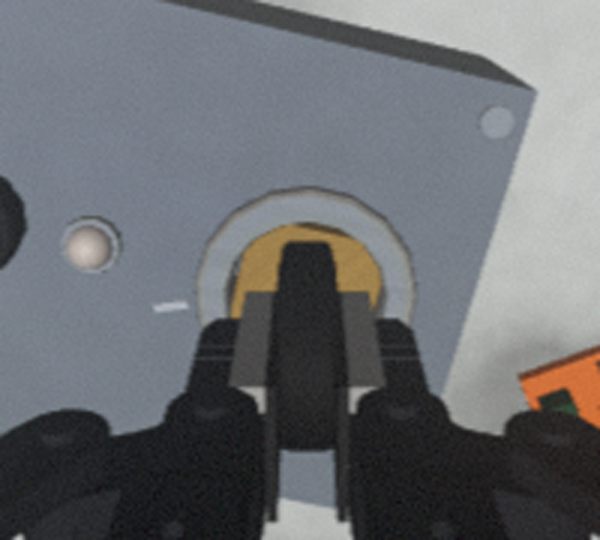

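Emit:
{"op": "send_rows", "data": {"deltas": [[0,0.1,0,-0.05],[0,0.1,0,-0.05],[0,0,0,0],[0,0,0,0]]}}

```text
time: 47.65
tool_pos: [0.4408, -0.0114, 0.1479]
eef_rot: [0.62, -3.079, -0.001]
wrist_force: [-2.7, -3.9, 4.7]
finger_gap: 0.0087
```

```bash
python3 tq.py w30
```

```text
t 47.65 tcp [ 0.4408 -0.0114  0.1479] gap 0.0087 F [-2.7 -3.9  4.7]
toolx [-0.922 -0.387  0.   ] y [-0.387  0.922  0.001] z [-0.001  0.001 -1.   ]
[-0.73458619  0.50314374 -0.26806101] -157.22879678173703
```

View pics/w30.png

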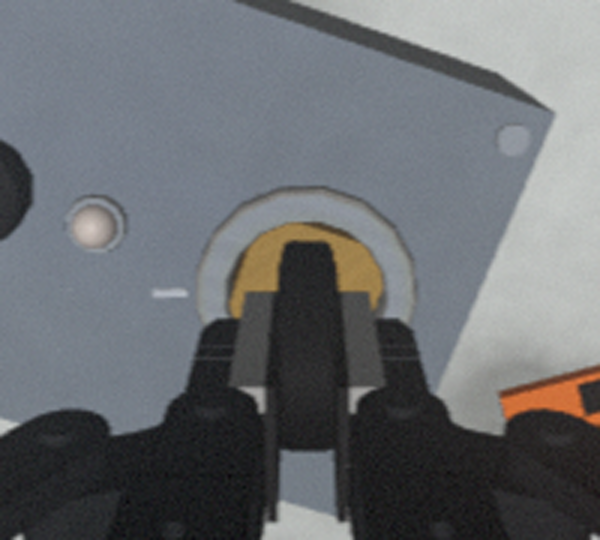

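Emit:
{"op": "send_rows", "data": {"deltas": [[0,-0.2,0,0.09],[0,-0.2,0,0.09],[0,-0.2,0,0.1],[0,0,0,0],[0,0,0,0]]}}

```text
time: 48.12
tool_pos: [0.4414, -0.0115, 0.1479]
eef_rot: [-0.191, 3.135, 0.002]
wrist_force: [0.2, 0.3, 3.6]
finger_gap: 0.0087
```

```bash
python3 tq.py w31
```

```text
t 48.12 tcp [ 0.4414 -0.0115  0.1479] gap 0.0087 F [0.2 0.3 3.6]
toolx [-0.993 -0.121 -0.001] y [-0.121  0.993  0.001] z [ 0.001  0.002 -1.   ]
[ 0.13995879  0.0096794  -0.02672329] -173.04396616784967
```

Emit:
{"op": "send_rows", "data": {"deltas": [[0,0,-4,0],[0,0,-8,0],[0,0,-10,0],[0,0,-12,0],[0,0,-30,0],[0,0,-38,0],[0,0,0,0],[0,0,0,0],[0,0,0,0]]}}

```text
time: 48.92
tool_pos: [0.4407, -0.0119, 0.25]
eef_rot: [0.19, -3.136, -0.0]
wrist_force: [-1.0, -0.3, -0.6]
finger_gap: 0.0083
```

```bash
python3 hk.py w32; python3 lock.py|tail -3
```

```text
t 48.92 tcp [ 0.4407 -0.0119  0.25  ] gap 0.0083 F [-1.  -0.3 -0.6]
toolx [-0.993 -0.121  0.   ] y [-0.121  0.993  0.   ] z [-0.  0. -1.]
35 537 x [-10.5   8.2  11.1] y [-9.2 -3.5 11.1]
41 342 x [-9.8 10.3 11.1] y [-11.4  -1.   11.4]
47 969 x [-8.5  7.5 13.9] y [-9.6  0.7 10.1]
53 404 x [-13.1  14.6  17.8] y [-11.2   0.7  11.1]
59 247 x [ 6.6 11.  18.9] y [-11.5   0.2  11.3]
65 108 x [ 7.2 10.7 18.5] y [-10.8   0.6  11.4]
77 26 x [13.2 13.8 14.2] y [-3.4  1.2  4.9]
83 36 x [11.9 13.7 14.1] y [-3.7  0.6  5.4]
101 14 x [7.6 7.9 8.4] y [-1.5  0.8  3.1]
ring ((439.18133544921875, -11.456780433654785), 22.333505630493164) 1524
brass ((439.2736511230469, -11.150854110717773), 15.440723419189453) 633 0.0598951052961455
dark 677 ((442.1595153808594, -11.074262619018555), (6.941033363342285, 6.50002908706665), 4.39870548248291)
```

View pics/w32z.png

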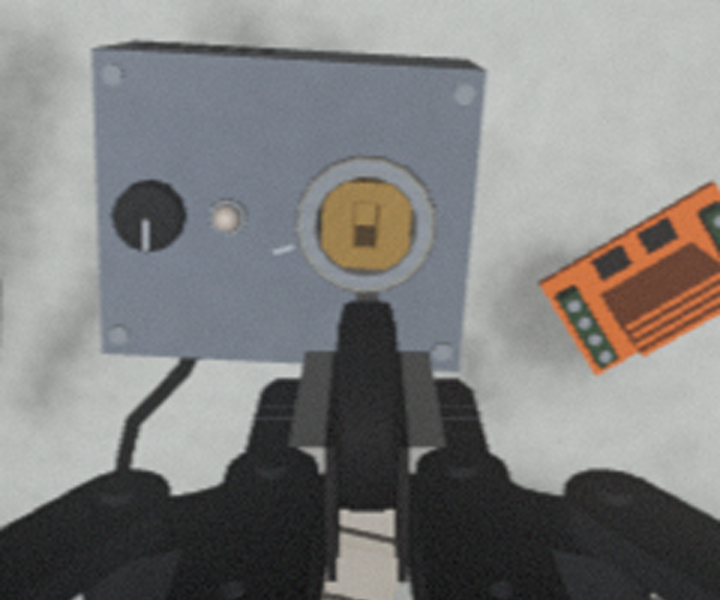

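View pics/lock_rect.png

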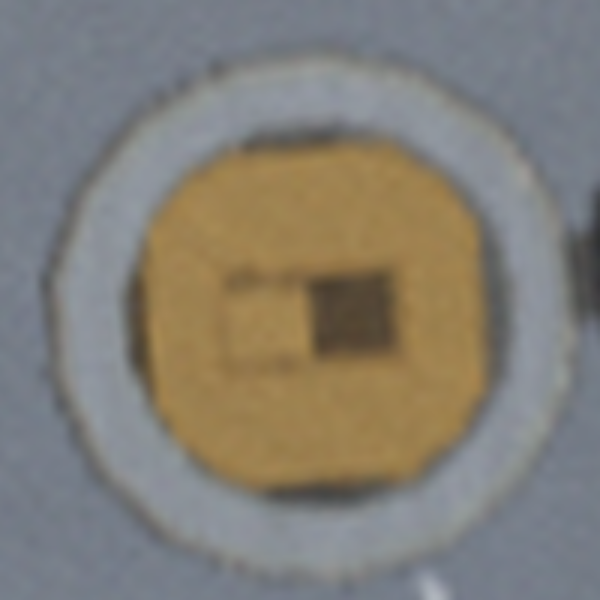

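Emit:
{"op": "send_rows", "data": {"deltas": [[0,0,0,0.09],[0,0,0,0.09],[-11.5,38,0,0],[-11.5,38,0,0],[-11.5,38,0,0],[-11.5,38,0,0],[-11.5,38,0,0],[-11.6,38,0,0],[-11.6,38,0,0],[-11.6,38,0,0],[-11.6,38,0,0],[0,0,0,0]]}}

```text
time: 50.02
tool_pos: [0.5653, 0.3284, 0.2467]
eef_rot: [-0.086, -3.137, -0.002]
wrist_force: [-0.9, -1.0, -0.2]
finger_gap: 0.0083
```

Emit:
{"op": "send_rows", "data": {"deltas": [[0,0,20,0],[0,0,0,0],[0,0,0,0],[0,0,0,0],[0,0,0,0],[0,0,0,0]]}}

```text
time: 50.52
tool_pos: [0.5654, 0.3228, 0.2309]
eef_rot: [0.094, 3.139, 0.001]
wrist_force: [-0.1, -0.9, -0.6]
finger_gap: 0.0087
```

```bash
cat > park.py <<'E'
from fit import *
import sys
o=arm.get_obs();m=R.from_rotvec(o['eef_rot']).as_matrix();print('tool az',np.degrees(np.arctan2(m[1,0],m[0,0])))
c=cam('wrist');W=cloud(c)
T=(W-o['tool_pos'])@m*1000
s=(abs(T[...,1])<12)&(abs(T[...,0])<30)&(T[...,2]>75)&(T[...,2]<90)
S=T[s]; k=np.array([np.percentile(S[:,0],95)-12,(np.percentile(S[:,1],2)+np.percentile(S[:,1],98))/2,0]) if len(S)>5 else np.array([2,.9,0])
kw=o['tool_pos']*1000+m@k
print('tcp',np.round(o['tool_pos']*1000,1),'k',np.round(k,1),'key',np.round(kw,1),'F',np.round(o['wrist_force'],1))
Ww=W.copy();Ww[T[...,2]<(o['tool_pos'][2]-.0445)*1000]=np.nan
print('park',rect(Ww,(.5628,.3246),.037,.0435,.05))
im=cv2.cvtColor(c['color'],cv2.COLOR_RGB2BGR);E=np.array(c['eye'])
g=np.arange(-35,35,.25);X,Y=np.meshgrid(g,-g)
Q=np.stack([.5628+X/1000,.3246+Y/1000,np.full(X.shape,.0400)],-1)
q=(Q-E)@Rc(c)
rec=cv2.remap(im,(q[...,0]/q[...,2]*c['fx']+c['cx']).astype(np.float32),(q[...,1]/q[...,2]*c['fy']+c['cy']).astype(np.float32),cv2.INTER_CUBIC)
cv2.imwrite('pics/'+sys.argv[1]+'.png',cv2.resize(rec,(560,560),interpolation=cv2.INTER_CUBIC))
E
python3 park.py park1
```

```text
tool az 176.56135534275043
tcp [565.4 322.8 230.9] k [2.3 0.9 0. ] key [563.2 323.9 230.9] F [-0.1 -0.9 -0.6]
park ((562.7, 324.6), (59.6, 50.1), -3.5, 3004, 0.0399)
```

View pics/park1.png

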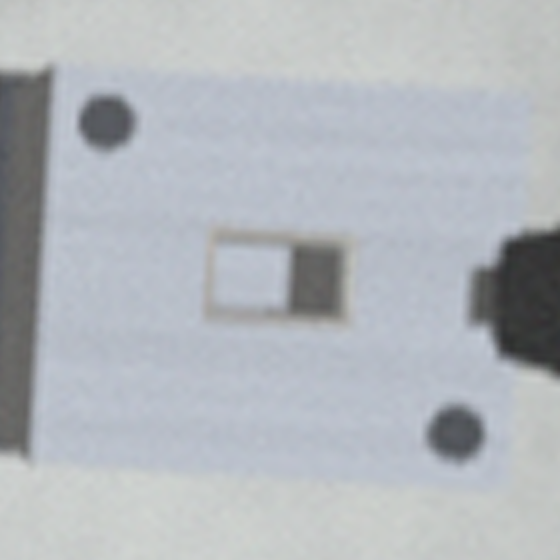

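Emit:
{"op": "send_rows", "data": {"deltas": [[0.5,1.0,0,0],[0,0,30,0],[0,0,25,0],[0,0,12,0],[0,0,0,0],[0,0,0,0],[0,0,0,0],[0,0,0,0],[0,0,0,0]]}}

```text
time: 51.32
tool_pos: [0.5655, 0.3246, 0.1648]
eef_rot: [0.093, 3.137, 0.002]
wrist_force: [0.8, -0.0, -0.8]
finger_gap: 0.0086
```

```bash
python3 park.py park2
```

```text
tool az 176.60244178814537
tcp [565.5 324.6 164.8] k [2.4 0.9 0. ] key [563.2 325.7 164.8] F [ 0.8 -0.  -0.8]
park ((560.7, 324.7), (56.6, 50.2), -3.3, 4031, 0.0399)
```

View pics/park2.png

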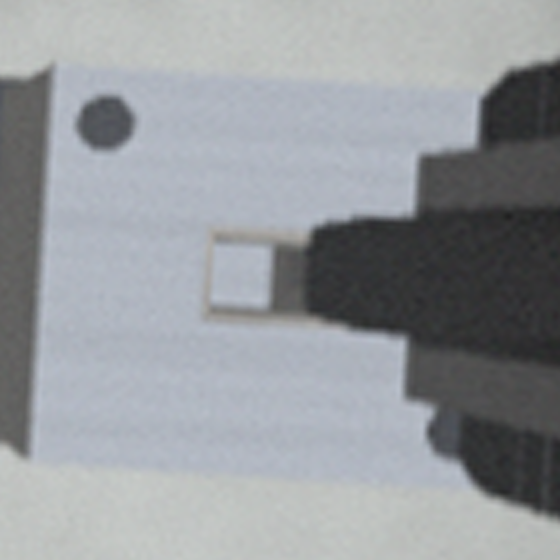

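Emit:
{"op": "send_rows", "data": {"deltas": [[0.5,-0.8,0,0],[0,0,5,0],[0,0,5,0],[0,0,5,0],[0,0,5,0],[0,0,0,0],[0,0,0,0]]}}

```text
time: 51.95
tool_pos: [0.5637, 0.3233, 0.1418]
eef_rot: [-0.093, -3.139, 0.001]
wrist_force: [-0.3, -0.1, -0.2]
finger_gap: 0.0092
```

Emit:
{"op": "send_rows", "data": {"deltas": [[0,0,5,0],[0,0,5,0],[0,0,4,0],[0,0,2,0],[0,0,1,0],[0,0,0,0],[0,0,0,0],[0,0,0,0]]}}

```text
time: 52.62
tool_pos: [0.5642, 0.3236, 0.128]
eef_rot: [-0.092, -3.139, 0.001]
wrist_force: [-4.5, -2.5, 9.9]
finger_gap: 0.0087
```

Emit:
{"op": "send_rows", "data": {"deltas": [[0,0,0,0],[0,0,0,0],[0,0,0,0],[0,0,0,0],[0,0,-20,0],[0,0,-40,0],[0,0,-40,0],[0,0,-20,0],[0,0,0,0],[0,0,0,0]], "claw": 40}}

```text
time: 53.45
tool_pos: [0.5648, 0.3238, 0.2477]
eef_rot: [0.093, 3.137, 0.002]
wrist_force: [-0.4, -0.6, -1.0]
finger_gap: 0.0402
```

```bash
python3 key.py w33; python3 - <<'E'
from fit import *
c=cam('side','side8');
a=cv2.imread('pics/side8.png')[130:330,210:490];cv2.imwrite('pics/side8z.png',cv2.resize(a,None,fx=2.8,fy=2.8,interpolation=cv2.INTER_CUBIC))
print([(np.round(w(c,d['at']),4).tolist(),round(d['confidence'],2)) for d in arm.landmark_of('side','lamp_bar')])
for q in ['reel','notes','board0']: print(q,[(np.round(w(c,d['at']),3).tolist(),round(d['confidence'],2)) for d in arm.landmark_of('side',q)])
E
```

```text
t 53.45 tcp [0.5648 0.3238 0.2477] gap 0.0402 F [-0.4 -0.6 -1. ]
toolx [-0.998  0.059 -0.003] y [0.059 0.998 0.002] z [ 0.004  0.001 -1.   ]
disc ((560.9, 325.0), (30.6, 8.1), -3.4, 344, 0.0785) park ((562.7, 324.6), (60.2, 50.1), -3.5, 2522, 0.0399)
((561.3, 325.0), (28.5, 8.1), -3.4, 304, 0.0788)
[  4.35394258   0.80912799 127.69127134]
[([0.5653, -0.2447, 0.2459], 0.75)]
reel [([0.393, -0.203, 0.001], 0.7), ([0.563, -0.248, 0.249], 0.45)]
notes [([0.757, -0.255, 0.003], 0.56)]
board0 [([0.557, -0.196, 0.024], 0.81), ([0.564, -0.245, 0.021], 0.58), ([0.459, 0.107, -0.005], 0.53)]
```

View pics/side8z.png

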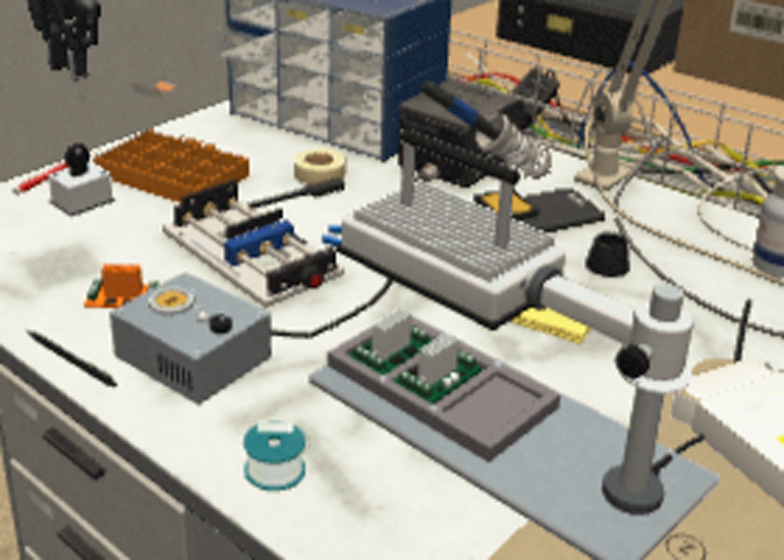

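View pics/w33.png

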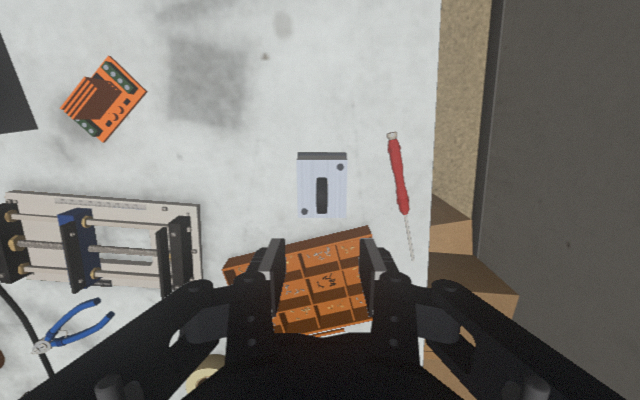

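```bash
python3 - <<'E'
from fit import *
c=cam('side');W=cloud(c)
for n in [(.563,-.189),(.5617,-.249)]: print(rect(W,n,.05,.066,.028))
print(st()[0]['qd'])
print(arm.hand_in())
E
```

```text
((560.3, -189.8), (40.9, 16.9), -3.4, 93, 0.0602)
((559.3, -247.0), (44.2, 16.7), 3.6, 101, 0.0604)
t 53.8 tcp [0.5635 0.3233 0.2439] gap 0.0393 F [0.6 0.6 0.5]
toolx [-0.998  0.059  0.003] y [ 0.059  0.998 -0.001] z [-0.003 -0.001 -1.   ]
[-0.00085809 -0.00523578 -0.00911753 -0.00025058 -0.00154302 -0.00033996]
the job is handed in; nothing more can be done
None
```

I handed the job in at 53.8 s, with every step done and no failure that I could see. The hand-in reports no verdict.

- **Boards:** There were two green boards, and I left the orange look-alike alone. They lie in nest2 and nest1. The wrist camera put both within about 1 mm sideways and less than 0.01 rad of nest alignment, with the heat sinks at the right height (about 61 mm). The last check, from the coarser side camera, was about 3 mm off those positions, with small apparent turns of opposite sign. I put that down to its sparse view, since the picture shows both boards seated.
- **Lamp:** The wrist camera read swivel about -0.01 rad and tilt about +0.04 rad after I let go, before the key was used. Later side-camera views put the handle bar in the same place. My first attempt slipped in the grip and left the head tipped by 0.34 rad, so I squeezed harder and turned it level.
- **Key:** I pushed it fully into the lock and turned it clockwise until the torque rose at the stop. I held it there for about 6 s, turned it back to the off stop, and returned it to the park block. The lock slot was back at its starting angle, and the key sat at its original height and alignment. No light or indicator change was visible, so "lamp on" rests on the torque and the turned angle.
- **Bystanders:** The side camera still found the reel and note pad within about 3 mm of where they started.

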